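Walk the loaded spice rack back to its ledge

TASK

Walk the loaded spice rack across the counter to the brown ledge without lifting it: first swing the brass-capped end towards the ledge until it is about 50 mm ahead while the plain end stays where it stands, then swing the plain end past it until that end is about 50 mm ahead, and go on end by end until the rack stands flush against the front of the ledge over its whole length, about in the middle of the ledge. Both jars must stay standing on the rack; leave everything else on the counter alone.

Things in the scene. Friction and masses are not known exactly. Their poses are not given: they have to be found in the camera images.
- rack: loose spice rack, 0.7 kg loaded: 200 mm long (y), 74 deep (x, pointing to the ledge), 78 high; origin under its centre. Two dark end panels (22 mm thick, full depth, 4 to 74 mm high) centred at y +89 and -89 mm, on rubber feet; pale deck between (top at 30 mm, 62 deep) with thin rails at 45 mm. Pushed squarely on one end panel's face, it swings about the other end, which barely moves
- brass_foot (a point): foot of the rack's brass-capped end panel (brass strip on top): centre of that panel, at counter height, 89 mm along the rack's +y
- plain_foot (a point): foot of the rack's plain end panel (no brass): centre of that panel, at counter height, 89 mm along the rack's -y
- ledge: low brown wooden ledge fixed beyond the rack: 90 mm deep (x), 460 long (y), 50 high, with two canisters fixed on its top near its ends (to 108 mm high). Origin under its centre; its front face, towards the robot, is the plane x = -45 mm in its frame. The rack is home when each foot point lies at x = -82 mm there
- ledge_diag (a point): no object: a reference direction at the ledge, whose x axis is the ledge's x axis turned 45 degrees counter-clockwise from above (used to tell which end of the rack leads)
- red_jar_center (a point): centre of the red spice jar, 44 mm wide, 58 mm high, loose on the deck near the brass end (its top 88 mm over the counter)
- yellow_jar_center (a point): centre of the yellow spice jar, same size, loose on the deck near the plain end
- mug: white mug, 80 mm wide, 90 mm high; origin under its centre. A bystander
- oil: green oil bottle, 64 mm wide, 190 mm high; origin under its centre. A bystander
- coaster: flat round teal coaster, 170 mm wide, 12 mm thick. A bystander
- bowl: blue bowl, 150 mm wide, 60 mm high. A bystander
- mill: dark wooden pepper mill, 56 mm wide, 170 mm high. A bystander
- spatula: spatula lying on the counter. A bystander
There are look-alikes about, which are no part of the job. Leave any purple look-alike of the rack alone. Leave any turquoise look-alike of the part that bears red_jar_center alone.

How it is judged:
By the outcome, as a careful person would: the job done as asked, in the order asked, and still so for the second after the job is handed in, with the robot touching nothing.
It also fails if it takes over 69 s, if anything falls off the work surface, if the arm or the gripper's body presses on something with over 40 N, if the wrist force passes 120 N, or if a joint passes its speed limit or range.

ROBOT

A 6-joint arm with a two-finger parallel gripper is mounted at the origin on the work surface. World frame = base frame: x ahead of the robot, y to its left, z up, the work surface at z = 0. Lengths are in mm, angles in rad, forces in N, time in s.
With the tool pointing down it reaches from about 225 to 875 mm from the base axis. Payload 3.4 kg.
Tool frame: the origin (TCP) lies midway between the tips of the shut fingers; the grasp point (between the pads) lies 19 mm behind it; z points along the fingers, x is the direction in which the jaws open and shut, and the axes are right-handed (so a half turn about z gives the same grasp; the last joint's range is limited). The gripper opens to 85 mm and grips with 20 to 120 N. Pads are 22 mm wide; open, the fingers measure 114 mm over their backs; the gripper's body (76 mm by 85 mm) begins 54 mm behind the grasp point. The pads swing forward as they close: fully open they stand 13 mm farther back than shut.
Start: joints at [-1.319, 0.276, 1.505, -0, 1.361, -0.121], TCP at [209.43, -535.539, 231.328] pointing down, gripper open.
Joint ranges: [-2.89, 2.89], [-0.75, 2.08], [0.22, 2.7], [-1.18, 4.32], [0.11, 2.71], [-2.7, 2.7]. Speed limits (rad/s): [2.57, 2.57, 3.14, 3.14, 3.14, 3.14].

INTERFACE

Orientations are given as a rotation vector (axis times angle).
In Python, from station import r gives the robot as it stands.
- The arm moves only by the shell command python3 -m creep 'ROWS' [FORCE]. ROWS is JSON, a list of rows, each an object of numbers: "claw": the closure in counts, from 0 (fully open) to 255 (shut); "tx", "ty", "tz": the shift along the tool's x, y, z in m; "twist": the turn about the tool's z in degrees. A call has exactly 10 rows; each row is the pose to reach, as a shift and turn from the pose commanded when the call began, along the tool's axes at that moment; what a row does not reach only later rows make up. A row lasts 1/10 s, in which the tool goes at most 50 mm and 8.59 degrees, less where a joint would pass 70% of its speed; a pose out of reach is approached as far as the arm can. A call with a gripper value outside its range is refused whole. The fingers move at their own pace and stop on an object; FORCE is the grip in N (left out, the last holds). Time passes only in rows, so rows that repeat a pose let the fingers close, or fill a call up. It gives the time, the measured TCP pose, the force and the opening at its end, in the units of the state.
- r.read_state(): the state, without advancing time (a new reading comes with each control period).
- r.capture(name): name is "scene" or "top" or "wrist"; returns (picture, depth): 400x640x3 uint8, red, green, blue; 400x640 float32, mm along the optical axis (not along the pixel's ray), 0 where there is no reading.
- r.camera_info(name): a dict with "camera_matrix" (3x3 intrinsics, pixels), "distortion" ([k1, k2, p1, p2, k3] as OpenCV has them; the pictures are not rectified), "extrinsics" (4x4, takes a point from camera to world coordinates). Camera axes: x right, y up, looking along -z (the intrinsics and any distortion apply to the point x, -y, -z); pixel columns grow to the right and rows downward; lengths in mm; the calibration is good to about 2 mm. A picture is of the moment at which its call begins: read the wrist's pose just before it. camera_info takes no time and is no camera call; for the wrist camera it gives the pose at the moment of the call.
- r.finish_job(): hands the job in, once; it reports no verdict.
Trained networks look in the newest picture that a camera, given by its name, has taken for a name from the list of things; names that differ only in an ending like _2 or _b are one class to them, and where a whole thing is asked for, a point or a joint stands for the part that bears it (a point fixed in the world has none). Each returns a list of dicts, best first, with "confidence" (0 to 1); they miss things now and then, are a little off and sometimes report something else, mostly with a low value. They report only what shows in the picture. A call takes as long as a camera call. They do not tell look-alikes from the thing itself.
- r.look_for(thing, camera): "box" ([left, top, right, bottom] in pixels, round what is visible of it).
- r.tip_of(thing, camera): "at" ([row, column] in pixels: a listed point, or the origin of a listed thing).
The state is a dict: "time_s": time; "joints": joint angles; "joint_velocities": joint speeds; "joint_torque": joint torques, N m; "tool_pos": TCP position; "tcp_rot": TCP orientation; "contact_force": force on the tool from outside, world axes, zero at the start; "ft_torque": the same for the moment, N m; "grip_width": opening from 0.0 (shut) to 1.0 (fully open).
Only numpy, scipy, OpenCV 4.12 (cv2) and the standard library are available. Lean on these libraries where they do the work, as an engineer would, in place of code of your own. Each camera call takes 0.05 s, during which the arm holds its last target.

## Working session

There is one attempt and no reset: what is moved stays moved. The work goes in short steps, Python scripts to look and compute and a shell command to move; the robot and the scene stay as the last step left them, time stands still between calls to the robot, and variables do not carry over. Pictures are saved under pics/ and viewed, and the job is handed in when it is done.

```bash
mkdir -p pics; ls; python3 - <<'E'
from station import r
import cv2,numpy as np
s=r.read_state();print(s)
for n in ["scene","top"]:
    p,d=r.capture(n); cv2.imwrite(f"pics/{n}0.png",p[:,:,::-1]); np.save(f"pics/{n}0.npy",d)
    i=r.camera_info(n);print(n,np.round(i["camera_matrix"],1).tolist(),np.round(i["distortion"],4),np.round(i["extrinsics"],3).tolist())
    for t in ["rack","brass_foot","plain_foot","ledge","red_jar_center","yellow_jar_center"]:
        print(t,[(x["at"],round(x["confidence"],2)) for x in r.tip_of(t,n)][:4])
E
```

```text
pics
{'time_s': 0.0, 'joints': array([-1.31898770e+00,  2.76593636e-01,  1.50615923e+00, -3.70023725e-06,
        1.36068404e+00, -1.20984709e-01]), 'joint_velocities': array([-0.00023074, -0.00113031,  0.00069068, -0.00048577, -0.0010974 ,
       -0.00030804]), 'joint_torque': array([ 1.78794508e-03, -4.16765106e+01, -2.45801747e+01,  7.44984141e-05,
        1.10430483e-02,  7.62926533e-06]), 'tool_pos': array([ 209.29281011, -534.98116399,  230.43008378]), 'tcp_rot': array([-2.59363621e+00,  1.77060125e+00,  2.18086641e-03]), 'contact_force': array([0.33455574, 0.0967618 , 0.12273532]), 'ft_torque': array([ 0.00616588,  0.0017977 , -0.03905662]), 'grip_width': 1.0000583957809173}
scene [[388.3, 0.0, 319.6], [0.0, 388.3, 197.0], [0.0, 0.0, 1.0]] [-0.0336  0.      0.      0.      0.    ] [[0.713, -0.565, 0.416, 995.323], [0.701, 0.581, -0.413, -460.306], [-0.008, 0.586, 0.81, 923.867], [0.0, 0.0, 0.0, 1.0]]
rack [([201.1, 237.3], 0.94), ([180.5, 328.3], 0.92)]
brass_foot [([160.4, 344.3], 0.76)]
plain_foot [([186.9, 211.2], 0.88), ([198.7, 314.6], 0.76)]
ledge [([244.9, 391.7], 0.66)]
red_jar_center [([160.8, 334.5], 0.76), ([159.3, 301.1], 0.59), ([275.5, 150.6], 0.34)]
yellow_jar_center [([173.8, 324.0], 0.85)]
top [[398.6, 0.0, 321.7], [0.0, 398.6, 195.0], [0.0, 0.0, 1.0]] [-0.0717  0.      0.      0.      0.    ] [[-0.013, 0.984, -0.179, 364.976], [-1.0, -0.011, 0.01, 3.627], [0.007, 0.179, 0.984, 1150.268], [0.0, 0.0, 0.0, 1.0]]
rack [([219.8, 291.4], 0.96), ([265.5, 382.6], 0.57)]
brass_foot [([226.6, 263.0], 0.71), ([239.0, 379.2], 0.59)]
plain_foot [([216.8, 324.5], 0.76), ([297.7, 388.9], 0.63)]
ledge []
red_jar_center [([256.4, 302.6], 0.74), ([220.3, 280.3], 0.65)]
yellow_jar_center [([218.1, 299.9], 0.62)]
```

View pics/scene0.png

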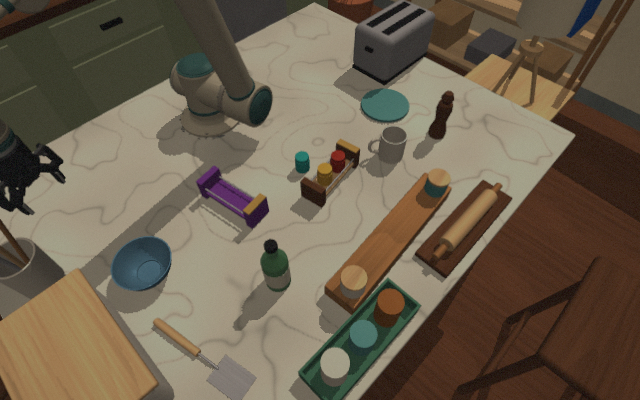

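View pics/top0.png

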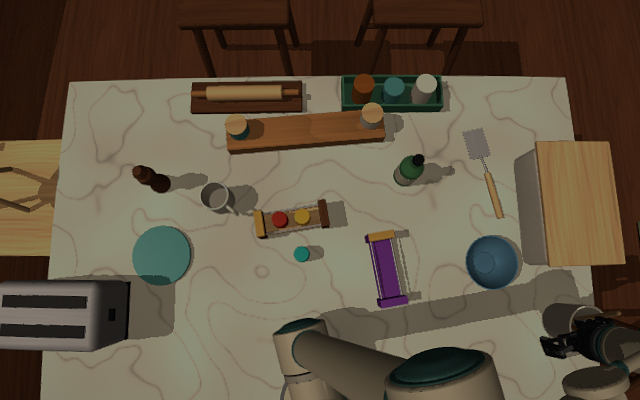

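```bash
python3 - <<'E'
import cv2
a=cv2.imread("pics/top0.png")[120:320,230:430]
cv2.imwrite("pics/top0c.png",cv2.resize(a,None,fx=3,fy=3,interpolation=cv2.INTER_CUBIC))
E
```

```text
(no output)
```

View pics/top0c.png

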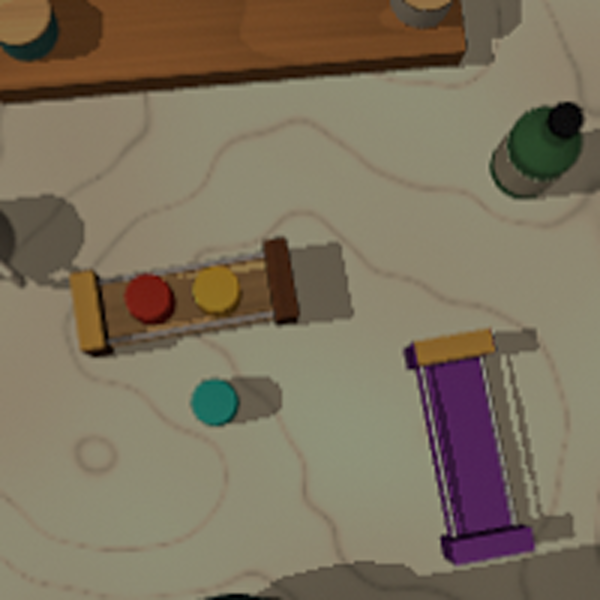

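The real rack is the brown one at top (290,220), with a brass cap on its left end and a red and a yellow jar on it. The purple one at (387,268) and the turquoise jar at (302,254) are look-alikes. I'll measure with the depth image next.

```bash
cat > h.py <<'E'
import numpy as np,cv2
from station import r
def cloud(n,d,info=None):
    i=info or r.camera_info(n);K=np.array(i["camera_matrix"]);D=np.array(i["distortion"]);E=np.array(i["extrinsics"])
    v,u=np.mgrid[0:400,0:640]
    q=cv2.undistortPoints(np.stack([u,v],-1).reshape(-1,1,2).astype(np.float64),K,D).reshape(400,640,2)
    P=np.stack([q[...,0]*d,-q[...,1]*d,-d],-1)
    return P@E[:3,:3].T+E[:3,3]
def proj(n,p,info=None):
    i=info or r.camera_info(n);K=np.array(i["camera_matrix"]);D=np.array(i["distortion"]);E=np.array(i["extrinsics"])
    c=(np.atleast_2d(p)-E[:3,3])@E[:3,:3]; c=c*[1,-1,-1]
    return cv2.projectPoints(c,np.zeros(3),np.zeros(3),K,D)[0].reshape(-1,2)
def rect(P,m):
    q=P[m][:,:2].astype(np.float32); (c,s,a)=cv2.minAreaRect(q); return np.round(c,1),np.round(s,1),round(a,2),len(q)
E
python3 - <<'E'
from h import *
for n in ["top","scene"]:
    d=np.load(f"pics/{n}0.npy");P=cloud(n,d);z=P[...,2]
    print(n,"counter z",np.median(z[(abs(z)<20)&(d>0)]))
    X,Y=P[...,0],P[...,1]
    p=cv2.imread(f"pics/{n}0.png")[:,:,::-1]
    # blobs by height
    m=((z>20)&(z<230)&(X>200)&(d>0)&(abs(Y)<420)).astype(np.uint8)
    k,L,st,c=cv2.connectedComponentsWithStats(m)
    for j in range(1,k):
        if st[j,4]>40:
            mm=L==j; print(j,np.round(c[j]),rect(P,mm),"z",np.round(np.percentile(z[mm],[50,98]),1),p[mm].mean(0).round())
E
```

```text
top counter z 1.7995982827972057
1 [334. 117.] (array([825. , -53.1]), array([206.4, 651.8]), 4.44, 7974) z [ 51.8 111. ] [88. 67. 40.]
2 [246.  96.] (array([878.6, 219.2]), array([335.8, 102.2]), 89.93, 2744) z [25.6 67.1] [87. 60. 35.]
4 [409. 170.] (array([ 623.1, -246.1]), array([63.1, 54.4]), 54.3, 694) z [127.7 193.5] [44. 55. 37.]
5 [217. 197.] (array([559.5, 273.8]), array([105. ,  77.5]), 79.52, 565) z [68.9 94. ] [76. 71. 59.]
6 [291. 219.] (array([498.,  78.]), array([ 74.9, 200.4]), 9.26, 1762) z [64.6 92.1] [101.  70.  40.]
7 [385. 269.] (array([ 360.7, -179.1]), array([202.6,  74.6]), 9.24, 1919) z [33.8 81.8] [85. 49. 79.]
9 [468. 264.] (array([ 371.3, -407.4]), array([ 25. , 105.5]), 89.4, 96) z [57.4 64.9] [47. 63. 69.]
10 [301. 253.] (array([403.8,  52.2]), array([41.8, 40.6]), 44.65, 199) z [59.4 63.5] [ 33. 105.  91.]
11 [300. 329.] (array([221.8,  50.6]), array([ 41.9, 134.6]), 1.11, 799) z [182.3 221.8] [55. 55. 45.]
scene counter z -0.8422805204265842
1 [253. 104.] (array([223.6,  50.4]), array([139.1,  46.2]), 89.78, 1340) z [164.8 225.5] [54. 57. 49.]
3 [391.
[... 220 characters left out ...]
7,  48.7]), array([40.7, 43.2]), 86.14, 220) z [53.7 59.1] [33. 90. 80.]
6 [232. 196.] (array([ 362.1, -180. ]), array([203.5,  75.9]), 9.72, 1783) z [36.8 77.8] [82. 51. 78.]
7 [378. 275.] (array([827.2, -51.3]), array([205.3, 650.1]), 4.55, 9250) z [ 50.2 108.5] [109.  87.  59.]
11 [464. 224.] (array([880.6, 215. ]), array([329.5,  97.5]), 89.51, 2168) z [50.9 65.1] [114.  84.  56.]
39 [162. 247.] (array([ 372.9, -408.1]), array([104.3,  23.8]), 0.05, 276) z [46.3 61.5] [53. 69. 76.]
40 [275. 265.] (array([ 633.3, -252.7]), array([64.4, 57.1]), 52.56, 1106) z [122.9 191. ] [56. 65. 50.]
59 [362. 337.] (array([ 881.8, -221.4]), array([59.8, 60.1]), 48.76, 799) z [74.7 78. ] [ 66. 101.  92.]
```

```bash
python3 - <<'E'
from h import *
for n in ["top","scene"]:
    d=np.load(f"pics/{n}0.npy");P=cloud(n,d);X,Y,z=P[...,0],P[...,1],P[...,2]
    off=1.8 if n=="top" else -.84
    z=z-off
    m=(abs(z-50)<5)&(X>650)&(X<850)&(Y<330)&(Y>-260)&(d>0)
    # keep main ledge
    k,L,st,c=cv2.connectedComponentsWithStats(m.astype(np.uint8)); j=1+np.argmax(st[1:,4]); mm=L==j
    print(n,rect(P,mm))
    q=P[mm]; # front edge: min x per y bin
    ys=np.arange(-120,230,10);fx=[];yy=[]
    for y in ys:
        s=q[(abs(q[:,1]-y)<5)]
        if len(s)>5: fx.append(s[:,0].min());yy.append(y)
    a,b=np.polyfit(yy,fx,1);print("front edge x=%.4f y + %.1f"%(a,b),np.degrees(np.arctan(a)),np.round(np.array(fx)-np.polyval([a,b],yy),1))
    # rack end panels
    m=(abs(z-76)<6)&(abs(X-500)<70)&(abs(Y-78)<130)&(d>0)
    k,L,st,c=cv2.connectedComponentsWithStats(m.astype(np.uint8))
    for j in range(1,k):
        if st[j,4]>20: print(np.round(c[j]),rect(P,L==j))
    m=(z>30)&(z<95)&(abs(X-500)<70)&(abs(Y-78)<130)&(d>0);print(rect(P,m))
    m=(z>81)&(abs(X-500)<70)&(abs(Y-78)<130)&(d>0)
    k,L,st,c=cv2.connectedComponentsWithStats(m.astype(np.uint8))
    for j in range(1,k):
        if st[j,4]>20: print("jar",np.round(c[j]),rect(P,L==j))
E
```

```text
top (array([760.8,  38.7]), array([ 92.1, 458.9]), 4.44, 3819)
front edge x=-0.0768 y + 718.8 -4.3892241975194555 [-0.2  0.7  0.2 -0.5  0.2 -0.1 -0.6  0.   0.5  0.  -0.1  0.4 -0.2  0.5
 -0.   1.2 -1.2 -0.1  0.6 -0.1 -0.8  0.3 -0.6 -0.6  0.3 -1.4 -0.3  0.3
  1.1 -1.  -0.1 -0.4  1.5 -0.3  0.8]
[323. 213.] (array([512.2, -10.1]), array([73.8, 21.8]), 9.24, 205)
[258. 223.] (array([484.5, 165.8]), array([70.2, 22.8]), 9.5, 216)
(array([498.1,  78. ]), array([ 74.8, 200.4]), 9.26, 1425)
jar [301. 216.] (array([501.8,  48.2]), array([38.4, 40.5]), 0.07, 189)
jar [279. 219.] (array([494.3, 109.8]), array([40.6, 38.3]), 89.25, 189)
scene (array([763.3,  38.4]), array([ 91.8, 460.5]), 4.09, 4227)
front edge x=-0.0668 y + 721.7 -3.820442440122681 [ 1.1 -0.4  0.2  0.1  1.6 -0.5  0.1  1.  -0.8 -0.9  0.   1.4 -1.2  0.5
  0.2 -1.6 -0.4  0.  -2.4 -0.6 -1.  -0.6 -0.5  0.5  1.6  0.9 -1.   0.8
  0.6  1.3 -0.9  0.3  0.7  1.  -1.3]
[348. 146.] (array([488.3, 164.3]), array([72.9, 26.4]), 10.6, 168)
[337. 162.] (array([509.1,  97. ]), array([37.8, 15.5]), 40.76, 46)
[325. 175.] (array([513.7,  35.7]), array([40.1, 15.5]), 38.73, 42)
[313. 186.] (array([516.1, -11. ]), array([73.3, 22.9]), 8.05, 161)
(array([502.3,  76.7]), array([ 75.3, 205.3]), 8.9, 1463)
jar [338. 156.] (array([499.2, 107.5]), array([37.6, 41.8]), 43.5, 130)
jar [324. 169.] (array([505.3,  45.3]), array([39.4, 41.1]), 43.72, 143)
```

```bash
cat >> h.py <<'E'
from scipy.spatial.transform import Rotation as Rn
LC=np.array([762.,38.5]);LA=np.radians(4.3)
lex=np.array([np.cos(LA),np.sin(LA)]);ley=np.array([-lex[1],lex[0]])
def led(p): p=np.asarray(p)[:2]-LC; return np.round([p@lex,p@ley],1)
def unled(xl,yl): return LC+xl*lex+yl*ley
def to(target,yaw_push,s=None):
    """shift in tool axes (m) and twist deg; yaw_push = desired world angle deg of tool -y"""
    s=s or r.read_state(); R=Rn.from_rotvec(s["tcp_rot"]).as_matrix()
    d=R.T@(np.asarray(target)-s["tool_pos"])/1000
    a=np.degrees(np.arctan2(-R[1,1],-R[0,1])); tw=-(yaw_push-a)
    return np.round(d,4),round((tw+180)%360-180,1),"now",np.round(s["tool_pos"],1),"push-angle",round(a,1)
def behind(foot,yaw,back,z):
    y=np.radians(yaw); return np.r_[np.asarray(foot)-back*np.array([np.cos(y),np.sin(y)]),z]
E
python3 - <<'E'
from h import *
rc=np.array([500.,77.4]);th=np.radians(9.1);ey=np.array([-np.sin(th),np.cos(th)])
b=rc+89*ey;p=rc-89*ey
print(b,p,led(b),led(p))
print(behind(b,9.1,80,0),to(behind(b,9.1,80,150),9.1))
E
```

```text
[485.92393201 165.2798288 ] [514.07606799 -10.4798288 ] [-265.8  147.1] [-250.9  -30.3]
[406.93082747 152.62718342   0.        ] (array([-0.569 , -0.4346,  0.0813]), np.float64(12.3), 'now', array([ 209.4, -535.6,  231.4]), 'push-angle', np.float64(21.4))
```

```bash
python3 -m creep '[{"claw":255,"tx":-0.569,"ty":-0.435,"tz":0,"twist":12.3},{"claw":255,"tx":-0.569,"ty":-0.435,"tz":0,"twist":12.3},{"claw":255,"tx":-0.569,"ty":-0.435,"tz":0,"twist":12.3},{"claw":255,"tx":-0.569,"ty":-0.435,"tz":0,"twist":12.3},{"claw":255,"tx":-0.569,"ty":-0.435,"tz":0,"twist":12.3},{"claw":255,"tx":-0.569,"ty":-0.435,"tz":0,"twist":12.3},{"claw":255,"tx":-0.569,"ty":-0.435,"tz":0,"twist":12.3},{"claw":255,"tx":-0.569,"ty":-0.435,"tz":0,"twist":12.3},{"claw":255,"tx":-0.569,"ty":-0.435,"tz":0,"twist":12.3},{"claw":255,"tx":-0.569,"ty":-0.435,"tz":0,"twist":12.3}]'
python3 - <<'E'
from h import *
print(to([406.9,152.6,30],9.1))
E
```

```text
time_s: 1.7
tool_pos: [347.7, -53.2, 231.8]
tcp_rot: [-2.389, 2.04, -0.003]
contact_force: [1.5, -0.5, -0.8]
grip_width: 0.003
(array([-0.1942, -0.0903,  0.2017]), np.float64(-0.1), 'now', array([347.7, -53.2, 231.8]), 'push-angle', np.float64(9.0))
```

```bash
python3 -m creep '[{"claw":255,"tx":-0.194,"ty":-0.090,"tz":0.05},{"claw":255,"tx":-0.194,"ty":-0.090,"tz":0.05},{"claw":255,"tx":-0.194,"ty":-0.090,"tz":0.05},{"claw":255,"tx":-0.194,"ty":-0.090,"tz":0.05},{"claw":255,"tx":-0.194,"ty":-0.090,"tz":0.05},{"claw":255,"tx":-0.194,"ty":-0.090,"tz":0.09},{"claw":255,"tx":-0.194,"ty":-0.090,"tz":0.13},{"claw":255,"tx":-0.194,"ty":-0.090,"tz":0.17},{"claw":255,"tx":-0.194,"ty":-0.090,"tz":0.20},{"claw":255,"tx":-0.194,"ty":-0.090,"tz":0.20}]'
python3 - <<'E'
from h import *
p,d=r.capture("top");cv2.imwrite("pics/t1.png",cv2.resize(p[100:300,180:430,::-1],None,fx=3,fy=3))
print(to([406.9,152.6,30],9.1))
# arc: brass from yaw 9.1 to 4.3-16.3=-12 about plain foot
rc=np.array([500.,77.4]);th=np.radians(9.1);ey=np.array([-np.sin(th),np.cos(th)]);pl=rc-89*ey
for yaw in [9.1,5,0,-5,-9,-12]:
    t=np.radians(yaw);b=pl+178*np.array([-np.sin(t),np.cos(t)])
    print(yaw,led(b),to(behind(b,yaw,48,30),yaw)[:2])
E
```

```text
(array([-0.1831, -0.0888,  0.2036]), np.float64(0.4), 'now', array([349. , -44.4, 231.7]), 'push-angle', np.float64(9.5))
9.1 [-265.8  147.1] (array([-0.1828, -0.1208,  0.2037]), np.float64(0.4))
5 [-253.1  147.7] (array([-0.1857, -0.1337,  0.2038]), np.float64(4.5))
0 [-237.6  147.2] (array([-0.188 , -0.1496,  0.2039]), np.float64(9.5))
-5 [-222.1  145.4] (array([-0.1888, -0.1657,  0.204 ]), np.float64(14.5))
-9 [-209.9  143. ] (array([-0.1885, -0.1786,  0.204 ]), np.float64(18.5))
-12 [-200.9  140.6] (array([-0.1877, -0.1882,  0.2041]), np.float64(21.5))$[0]: bad value
```

View pics/t1.png

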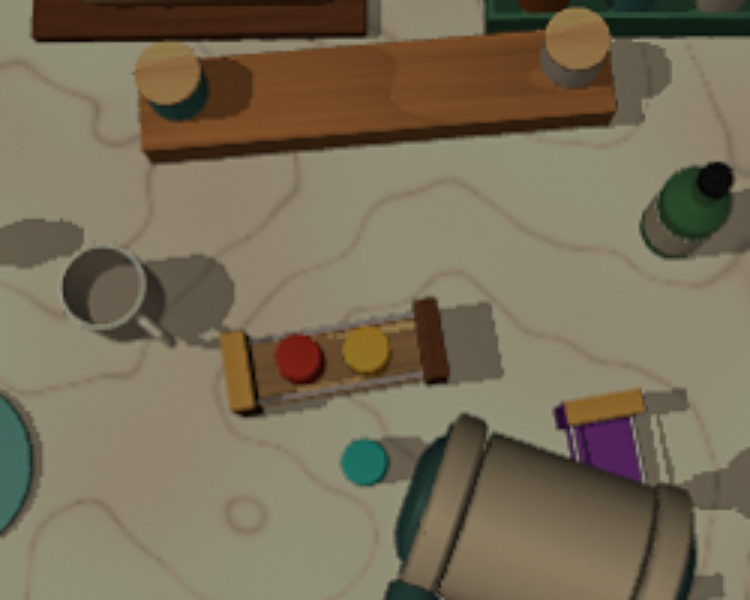

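```bash
python3 -m creep '[{"claw":255,"tx":-0.183,"ty":-0.089,"tz":0.05,"twist":0.4},{"claw":255,"tx":-0.183,"ty":-0.089,"tz":0.05,"twist":0.4},{"claw":255,"tx":-0.183,"ty":-0.089,"tz":0.05,"twist":0.4},{"claw":255,"tx":-0.183,"ty":-0.089,"tz":0.05,"twist":0.4},{"claw":255,"tx":-0.183,"ty":-0.089,"tz":0.09,"twist":0.4},{"claw":255,"tx":-0.183,"ty":-0.089,"tz":0.13,"twist":0.4},{"claw":255,"tx":-0.183,"ty":-0.089,"tz":0.17,"twist":0.4},{"claw":255,"tx":-0.183,"ty":-0.089,"tz":0.204,"twist":0.4},{"claw":255,"tx":-0.183,"ty":-0.089,"tz":0.204,"twist":0.4},{"claw":255,"tx":-0.183,"ty":-0.089,"tz":0.204,"twist":0.4}]'
python3 - <<'E'
from h import *
p,d=r.capture("top");cv2.imwrite("pics/t2.png",cv2.resize(p[100:300,180:430,::-1],None,fx=3,fy=3))
rc=np.array([500.,77.4]);th=np.radians(9.1);ey=np.array([-np.sin(th),np.cos(th)]);pl=rc-89*ey
for yaw in [9.1,5,0,-5,-9,-12]:
    t=np.radians(yaw);b=pl+178*np.array([-np.sin(t),np.cos(t)])
    print(yaw,led(b),to(behind(b,yaw,48,30),yaw))
E
```

```text
time_s: 2.75
tool_pos: [406.9, 139.5, 27.5]
tcp_rot: [2.382, -2.047, -0.001]
contact_force: [0.9, -0.2, -0.1]
grip_width: 0.001
9.1 [-265.8  147.1] (array([-0.0132, -0.0329, -0.0015]), np.float64(-0.5), 'now', array([408. , 139.7,  28.4]), 'push-angle', np.float64(8.6))
5 [-253.1  147.7] (array([-0.0162, -0.0457, -0.0015]), np.float64(3.6), 'now', array([408. , 139.7,  28.4]), 'push-angle', np.float64(8.6))
0 [-237.6  147.2] (array([-0.0187, -0.0616, -0.0015]), np.float64(8.6), 'now', array([408. , 139.7,  28.4]), 'push-angle', np.float64(8.6))
-5 [-222.1  145.4] (array([-0.0198, -0.0776, -0.0014]), np.float64(13.6), 'now', array([408. , 139.7,  28.4]), 'push-angle', np.float64(8.6))
-9 [-209.9  143. ] (array([-0.0197, -0.0905, -0.0014]), np.float64(17.6), 'now', array([408. , 139.7,  28.4]), 'push-angle', np.float64(8.6))
-12 [-200.9  140.6] (array([-0.019 , -0.1001, -0.0014]), np.float64(20.6), 'now', array([408. , 139.7,  28.4]), 'push-angle', np.float64(8.6))
```

View pics/t2.png

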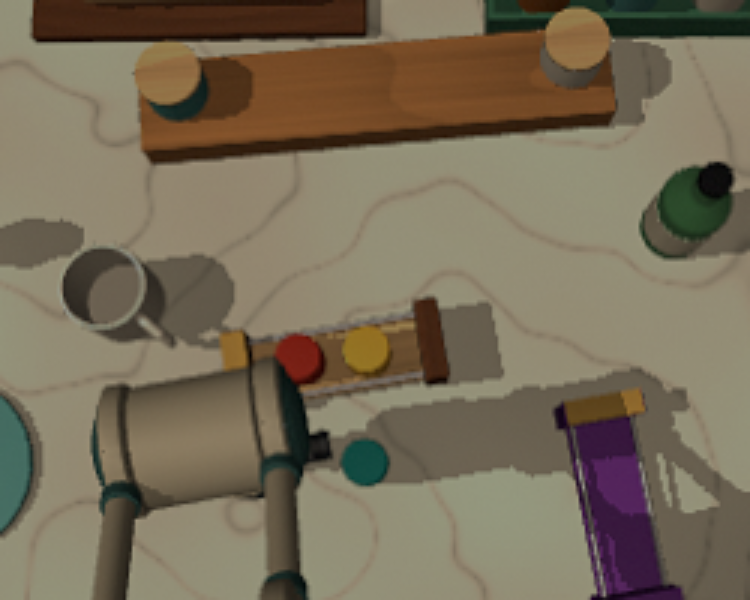

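```bash
python3 -m creep '[{"claw":255,"tx":-0.004,"ty":-0.006,"tz":0,"twist":-0.5},{"claw":255,"tx":-0.008,"ty":-0.012,"tz":0,"twist":-0.5},{"claw":255,"tx":-0.013,"ty":-0.018,"tz":0,"twist":-0.5},{"claw":255,"tx":-0.0135,"ty":-0.024,"tz":0,"twist":-0.5},{"claw":255,"tx":-0.0135,"ty":-0.028,"tz":0,"twist":-0.5},{"claw":255,"tx":-0.0135,"ty":-0.031,"tz":0,"twist":-0.5},{"claw":255,"tx":-0.014,"ty":-0.034,"tz":0,"twist":-0.4},{"claw":255,"tx":-0.015,"ty":-0.038,"tz":0,"twist":1},{"claw":255,"tx":-0.0155,"ty":-0.042,"tz":0,"twist":2.3},{"claw":255,"tx":-0.016,"ty":-0.046,"tz":0,"twist":3.6}]'
python3 - <<'E'
from h import *
rc=np.array([500.,77.4]);th=np.radians(9.1);ey=np.array([-np.sin(th),np.cos(th)]);pl=rc-89*ey
for yaw in [5,0,-5,-9,-12]:
    t=np.radians(yaw);b=pl+178*np.array([-np.sin(t),np.cos(t)])
    print(yaw,led(b),to(behind(b,yaw,48,30),yaw))
print(r.read_state()["contact_force"])
E
```

```text
time_s: 3.8
tool_pos: [449.8, 162.6, 27.1]
tcp_rot: [2.315, -2.123, -0.001]
contact_force: [-2.0, 0.1, -1.9]
grip_width: -0.002
5 [-253.1  147.7] (array([ 0.    , -0.001 , -0.0029]), np.float64(-0.1), 'now', array([449.8, 162.6,  27.1]), 'push-angle', np.float64(4.9))
0 [-237.6  147.2] (array([-0.0035, -0.0167, -0.003 ]), np.float64(4.9), 'now', array([449.8, 162.6,  27.1]), 'push-angle', np.float64(4.9))
-5 [-222.1  145.4] (array([-0.0056, -0.0326, -0.003 ]), np.float64(9.9), 'now', array([449.8, 162.6,  27.1]), 'push-angle', np.float64(4.9))
-9 [-209.9  143. ] (array([-0.0063, -0.0455, -0.003 ]), np.float64(13.9), 'now', array([449.8, 162.6,  27.1]), 'push-angle', np.float64(4.9))
-12 [-200.9  140.6] (array([-0.0063, -0.0551, -0.003 ]), np.float64(16.9), 'now', array([449.8, 162.6,  27.1]), 'push-angle', np.float64(4.9))
[-1.95582753  0.0522678  -1.91211991]
```

Contact is at 2 N, so I'll go on with the swing.

```bash
python3 -m creep '[{"claw":255,"tx":-0.001,"ty":-0.006,"tz":-0.001,"twist":1.5},{"claw":255,"tx":-0.0025,"ty":-0.012,"tz":-0.002,"twist":3.3},{"claw":255,"tx":-0.0035,"ty":-0.017,"tz":-0.003,"twist":4.9},{"claw":255,"tx":-0.0042,"ty":-0.022,"tz":-0.003,"twist":6.5},{"claw":255,"tx":-0.005,"ty":-0.0275,"tz":-0.003,"twist":8.2},{"claw":255,"tx":-0.0056,"ty":-0.0325,"tz":-0.003,"twist":9.9},{"claw":255,"tx":-0.006,"ty":-0.038,"tz":-0.003,"twist":11.6},{"claw":255,"tx":-0.0063,"ty":-0.043,"tz":-0.003,"twist":13.2},{"claw":255,"tx":-0.0063,"ty":-0.048,"tz":-0.003,"twist":14.7},{"claw":255,"tx":-0.0063,"ty":-0.051,"tz":-0.003,"twist":15.6}]'
cat >> h.py <<'E'
def rackpose(tag,yh=(500,78)):
    out=[]
    for n,off in (("top",1.8),("scene",-.84)):
        p,d=r.capture(n);P=cloud(n,d);z=P[...,2]-off;X,Y=P[...,0],P[...,1]
        hsv=cv2.cvtColor(p,cv2.COLOR_RGB2HSV)
        m=(z>30)&(z<96)&(np.hypot(X-yh[0],Y-yh[1])<150)&(d>0)
        np.savez(f"pics/{tag}_{n}.npz",P=P,p=p,z=z)
        im=p[:,:,::-1]; im=im[90:290,180:430] if n=="top" else im[60:260,230:480]
        cv2.imwrite(f"pics/{tag}_{n}.png",cv2.resize(im,None,fx=2.4,fy=2.4))
        k,L,st,c=cv2.connectedComponentsWithStats(m.astype(np.uint8))
        out.append([(np.round(c[j]).tolist(),rect(P,L==j)) for j in range(1,k) if st[j,4]>60])
        m=(abs(z-76)<5)&(np.hypot(X-yh[0],Y-yh[1])<150)&(d>0)
        k,L,st,c=cv2.connectedComponentsWithStats(m.astype(np.uint8))
        out.append([(np.round(c[j]).tolist(),rect(P,L==j)) for j in range(1,k) if st[j,4]>60])
    a=cv2.imread(f"pics/{tag}_top.png");b=cv2.imread(f"pics/{tag}_scene.png")
    cv2.imwrite(f"pics/{tag}.png",cv2.resize(np.vstack([a,b]),None,fx=.625,fy=.625))
    for o in out:
        for q in o: print(q)
        print('-')
E
python3 - <<'E'
from h import *
print(r.read_state()["tool_pos"],r.read_state()["contact_force"]);rackpose("s1",(510,78))
E
```

```text
time_s: 4.8
tool_pos: [500.7, 173.3, 30.3]
tcp_rot: [-2.006, 2.417, -0.0]
contact_force: [-1.5, 1.4, -0.2]
grip_width: 0.002
[500.66425621 173.32481694  30.30374536] [-1.46841067  1.44549751 -0.18023637]
([298.0, 207.0], (array([532.3,  68.9]), array([178.8,  74. ]), 80.62, 1089))
([301.0, 253.0], (array([403.8,  52.1]), array([41.7, 40.6]), 45.03, 199))
-
([322.0, 210.0], (array([520.1,  -8.6]), array([21.9, 73. ]), 80.48, 195))
-
([341.0, 174.0], (array([528.1,  93.6]), array([230.5, 101.5]), 80.02, 1647))
([301.0, 160.0], (array([407.5,  48.9]), array([39.8, 43.7]), 43.32, 199))
-
([363.0, 156.0], (array([547.1, 173.6]), array([85. , 60.6]), 6.67, 198))
([315.0, 187.0], (array([523.6, -10.9]), array([22.6, 74. ]), 80.77, 153))
-
```

View pics/s1.png

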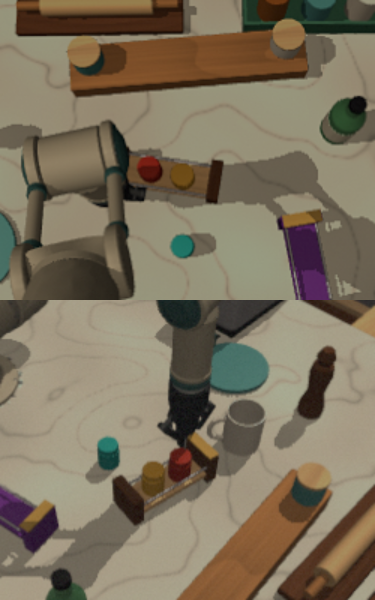

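```bash
python3 - <<'E'
from h import *
pl=np.array([522.,-9.7])
for yaw in [-9.3,-12.3]:
    t=np.radians(yaw);b=pl+178*np.array([-np.sin(t),np.cos(t)])
    print(yaw,led(b),led(pl),to(behind(b,yaw,48,30),yaw))
E
```

```text
-9.3 [-201.1  142.9] [-242.9  -30.1] (array([-0.0009, -0.0022,  0.0004]), np.float64(-1.3), 'now', array([501. , 173.2,  30.4]), 'push-angle', np.float64(-10.6))
-12.3 [-192.1  140.5] [-242.9  -30.1] (array([-0.0034, -0.0116,  0.0004]), np.float64(1.7), 'now', array([501. , 173.2,  30.4]), 'push-angle', np.float64(-10.6))
```

```bash
python3 -m creep '[{"claw":255,"tx":-0.001,"ty":-0.0045,"tz":0,"twist":0.2},{"claw":255,"tx":-0.0025,"ty":-0.008,"tz":0,"twist":1},{"claw":255,"tx":-0.0035,"ty":-0.011,"tz":0,"twist":1.7},{"claw":255,"tx":-0.0035,"ty":-0.011,"tz":0,"twist":1.7},{"claw":255,"tx":-0.0035,"ty":-0.004,"tz":0,"twist":1.7},{"claw":255,"tx":-0.0035,"ty":0.020,"tz":0,"twist":1.7},{"claw":255,"tx":-0.0035,"ty":0.040,"tz":-0.01,"twist":1.7},{"claw":255,"tx":-0.0035,"ty":0.060,"tz":-0.05,"twist":1.7},{"claw":255,"tx":-0.0035,"ty":0.060,"tz":-0.09,"twist":1.7},{"claw":255,"tx":-0.0035,"ty":0.060,"tz":-0.09,"twist":1.7}]'
python3 - <<'E'
from h import *
rackpose("s2",(520,78))
E
```

```text
time_s: 5.9
tool_pos: [445.3, 189.0, 125.5]
tcp_rot: [-1.966, 2.435, -0.009]
contact_force: [1.0, -0.1, -0.8]
grip_width: -0.003
([290.0, 204.0], (array([540.9,  79.4]), array([200.4,  74.3]), 77.12, 1392))
([301.0, 253.0], (array([403.8,  52.2]), array([41.8, 40.6]), 44.58, 198))
-
([259.0, 196.0], (array([560.5, 165.9]), array([22.8, 73.9]), 76.9, 217))
([322.0, 210.0], (array([520.5,  -7.3]), array([21.6, 73.3]), 76.77, 198))
-
([342.0, 177.0], (array([545.6,  77.2]), array([202.7,  75.9]), 76.59, 1482))
([302.0, 159.0], (array([406.8,  49.3]), array([40.6, 43. ]), 24.04, 196))
-
([367.0, 160.0], (array([565.1, 164. ]), array([24.1, 73.5]), 76.05, 173))
([315.0, 187.0], (array([524.4,  -9.5]), array([22.5, 74.9]), 77.52, 159))
-
```

View pics/s2.png

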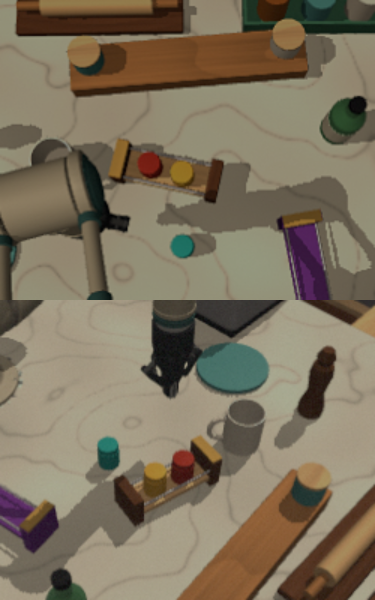

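```bash
python3 - <<'E'
from h import *
b=np.array([562.8,165]);pl=np.array([522.4,-8.4]);print(led(b),led(pl),behind(pl,-12.9,66,30))
print(to(behind(pl,-12.9,66,30),-12.9))
E
```

```text
[-189.2  141.1] [-242.4  -28.8] [458.06576118   6.33450766  30.        ]
(array([ 0.1744, -0.0532,  0.0914]), np.float64(0.7), 'now', array([442.6, 188. , 121.5]), 'push-angle', np.float64(-12.2))
```

```bash
python3 -m creep '[{"claw":255,"tx":0.045,"ty":0,"tz":0,"twist":0.7},{"claw":255,"tx":0.09,"ty":-0.01,"tz":0,"twist":0.7},{"claw":255,"tx":0.135,"ty":-0.03,"tz":0,"twist":0.7},{"claw":255,"tx":0.174,"ty":-0.050,"tz":0,"twist":0.7},{"claw":255,"tx":0.174,"ty":-0.053,"tz":0,"twist":0.7},{"claw":255,"tx":0.174,"ty":-0.053,"tz":0.02,"twist":0.7},{"claw":255,"tx":0.174,"ty":-0.053,"tz":0.05,"twist":0.7},{"claw":255,"tx":0.174,"ty":-0.053,"tz":0.08,"twist":0.7},{"claw":255,"tx":0.174,"ty":-0.053,"tz":0.091,"twist":0.7},{"claw":255,"tx":0.174,"ty":-0.053,"tz":0.091,"twist":0.7}]'
cat >> h.py <<'E'
def arc(pivot,side,yaws,z=30,back=48):
    """side=+1: push brass about plain pivot; -1: push plain about brass"""
    for yaw in yaws:
        t=np.radians(yaw);f=np.asarray(pivot)+side*178*np.array([-np.sin(t),np.cos(t)])
        print(yaw,led(f),*to(behind(f,yaw,back,z),yaw)[:2])
    print("pivot",led(pivot),to([0,0,0],0)[2:])
E
python3 - <<'E'
from h import *
r.capture("top")
arc([562.8,165],-1,[-12.9,-10,-7,-4,-1,2,5,8,11,14,17,20])
E
```

```text
time_s: 7.0
tool_pos: [454.6, 7.0, 27.3]
tcp_rot: [1.955, -2.454, -0.006]
contact_force: [-0.7, 0.3, 0.3]
grip_width: -0.005
-12.9 [-241.8  -29. ] [-0.0001 -0.0208 -0.0015] -0.0
-10 [-233.1  -31.4] [ 0.0021 -0.0299 -0.0015] -2.9
-7 [-224.   -33.5] [ 0.0039 -0.0394 -0.0015] -5.9
-4 [-214.8  -35.1] [ 0.0052 -0.049  -0.0015] -8.9
-1 [-205.6  -36.2] [ 0.006  -0.0586 -0.0015] -11.9
2 [-196.3  -36.8] [ 0.0063 -0.0682 -0.0016] -14.9
5 [-187.   -36.9] [ 0.006  -0.0779 -0.0016] -17.9
8 [-177.7  -36.5] [ 0.0053 -0.0875 -0.0016] -20.9
11 [-168.4  -35.7] [ 0.0041 -0.0971 -0.0016] -23.9
14 [-159.2  -34.4] [ 0.0024 -0.1066 -0.0017] -26.9
17 [-150.   -32.6] [ 1.00e-04 -1.16e-01 -1.70e-03] -29.9
20 [-141.   -30.3] [-0.0026 -0.1252 -0.0017] -32.9
pivot [-189.2  141.1] ('now', array([455.9,   6.8,  28.6]), 'push-angle', np.float64(-12.9))
```

```bash
python3 -m creep '[{"claw":255,"tx":0,"ty":-0.009,"tz":0,"twist":0},{"claw":255,"tx":0,"ty":-0.017,"tz":0,"twist":0},{"claw":255,"tx":0,"ty":-0.021,"tz":0,"twist":0},{"claw":255,"tx":0.001,"ty":-0.0255,"tz":0,"twist":-1.5},{"claw":255,"tx":0.002,"ty":-0.030,"tz":0,"twist":-2.9},{"claw":255,"tx":0.003,"ty":-0.0345,"tz":0,"twist":-4.4},{"claw":255,"tx":0.004,"ty":-0.0395,"tz":0,"twist":-5.9},{"claw":255,"tx":0.0046,"ty":-0.044,"tz":0,"twist":-7.4},{"claw":255,"tx":0.0052,"ty":-0.049,"tz":0,"twist":-8.9},{"claw":255,"tx":0.0056,"ty":-0.054,"tz":0,"twist":-10.4}]'
python3 - <<'E'
from h import *
arc([562.8,165],-1,[-1,2,5,8,11,14,17,20])
E
```

```text
time_s: 8.05
tool_pos: [508.3, -11.4, 29.3]
tcp_rot: [2.174, -2.268, 0.0]
contact_force: [-3.0, 0.3, 0.6]
grip_width: 0.0
-1 [-205.6  -36.2] [ 0.0005 -0.0034 -0.0007] -1.4
2 [-196.3  -36.8] [ 0.0026 -0.0128 -0.0007] -4.4
5 [-187.   -36.9] [ 0.0041 -0.0224 -0.0007] -7.4
8 [-177.7  -36.5] [ 0.0052 -0.032  -0.0007] -10.4
11 [-168.4  -35.7] [ 0.0057 -0.0416 -0.0007] -13.4
14 [-159.2  -34.4] [ 0.0057 -0.0512 -0.0007] -16.4
17 [-150.   -32.6] [ 0.0052 -0.0609 -0.0007] -19.4
20 [-141.   -30.3] [ 0.0043 -0.0705 -0.0007] -22.4
pivot [-189.2  141.1] ('now', array([508.3, -11.4,  29.3]), 'push-angle', np.float64(-2.4))
```

```bash
python3 -m creep '[{"claw":255,"tx":0.0007,"ty":-0.005,"tz":0,"twist":-1.9},{"claw":255,"tx":0.0018,"ty":-0.010,"tz":0,"twist":-3.5},{"claw":255,"tx":0.0028,"ty":-0.015,"tz":0,"twist":-5.1},{"claw":255,"tx":0.0036,"ty":-0.020,"tz":0,"twist":-6.6},{"claw":255,"tx":0.0044,"ty":-0.025,"tz":0,"twist":-8.2},{"claw":255,"tx":0.005,"ty":-0.030,"tz":0,"twist":-9.8},{"claw":255,"tx":0.0054,"ty":-0.035,"tz":0,"twist":-11.3},{"claw":255,"tx":0.0057,"ty":-0.040,"tz":0,"twist":-12.9},{"claw":255,"tx":0.0057,"ty":-0.045,"tz":0,"twist":-14.4},{"claw":255,"tx":0.0057,"ty":-0.049,"tz":0,"twist":-15.7}]'
python3 - <<'E'
from h import *
print(r.read_state()["contact_force"])
rackpose("s3",(550,78))
arc([562.8,165],-1,[14,17,20])
E
```

```text
time_s: 9.05
tool_pos: [557.3, -19.2, 29.3]
tcp_rot: [-2.463, 1.95, -0.001]
contact_force: [-2.4, -0.8, 2.0]
grip_width: -0.002
[-2.41500714 -0.8444882   1.95595524]
([272.0, 191.0], (array([575.7, 121. ]), array([ 74.7, 116.6]), 7.69, 709))
-
([259.0, 193.0], (array([568.7, 166.3]), array([71.8, 22.5]), 11.29, 214))
-
([302.0, 161.0], (array([413.7,  51.8]), array([22.4, 42. ]), 13.74, 99))
([352.0, 188.0], (array([583.9,  61.1]), array([ 96.9, 233.7]), 11.46, 1644))
-
([370.0, 162.0], (array([574.5, 164.7]), array([73. , 26.7]), 11.27, 173))
([337.0, 204.0], (array([607.2, -13. ]), array([80.8, 28.9]), 8.82, 183))
-
14 [-159.2  -34.4] [ 0.0005 -0.0011 -0.0006] -0.8
17 [-150.   -32.6] [ 0.0026 -0.0106 -0.0006] -3.8
20 [-141.   -30.3] [ 0.0043 -0.0201 -0.0006] -6.8
pivot [-189.2  141.1] ('now', array([558.1, -19.1,  29.3]), 'push-angle', np.float64(13.2))
```

View pics/s3.png

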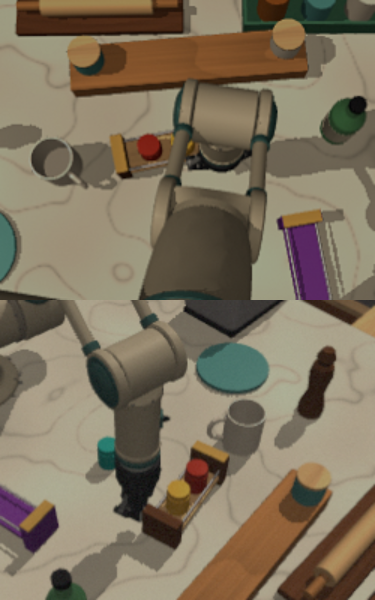

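```bash
python3 - <<'E'
from h import *
arc([572,165.4],-1,[11.3,14,17,20,21])
E
```

```text
11.3 [-158.3  -35.9] [-0.0001 -0.0018 -0.0006] 1.9
14 [-150.   -34.7] [ 0.0022 -0.0102 -0.0006] -0.8
17 [-140.8  -32.9] [ 0.0043 -0.0196 -0.0006] -3.8
20 [-131.8  -30.6] [ 0.006  -0.0291 -0.0006] -6.8
21 [-128.8  -29.7] [ 0.0064 -0.0323 -0.0006] -7.8
pivot [-180.   140.8] ('now', array([558.1, -19.1,  29.3]), 'push-angle', np.float64(13.2))
```

```bash
python3 -m creep '[{"claw":255,"tx":0.0012,"ty":-0.006,"tz":0,"twist":0},{"claw":255,"tx":0.0022,"ty":-0.0105,"tz":0,"twist":-0.8},{"claw":255,"tx":0.0033,"ty":-0.015,"tz":0,"twist":-2.3},{"claw":255,"tx":0.0043,"ty":-0.020,"tz":0,"twist":-3.8},{"claw":255,"tx":0.0052,"ty":-0.025,"tz":0,"twist":-5.3},{"claw":255,"tx":0.006,"ty":-0.030,"tz":0,"twist":-6.9},{"claw":255,"tx":0.0062,"ty":-0.0315,"tz":0,"twist":-7.4},{"claw":255,"tx":0.0062,"ty":-0.0315,"tz":0,"twist":-7.4},{"claw":255,"tx":0.007,"ty":-0.020,"tz":0,"twist":-7.4},{"claw":255,"tx":0.010,"ty":0.010,"tz":0,"twist":-7.4}]'
python3 - <<'E'
from h import *
rackpose("s4",(580,78))
E
```

```text
time_s: 10.15
tool_pos: [551.5, -31.0, 29.7]
tcp_rot: [-2.581, 1.787, -0.007]
contact_force: [-0.7, -0.3, -0.6]
grip_width: 0.001
([287.0, 144.0], (array([720.2,  88.3]), array([ 18.7, 137.9]), 4.09, 286))
([276.0, 186.0], (array([591.1, 109.5]), array([ 75.6, 145.4]), 17.17, 898))
-
([258.0, 191.0], (array([572. , 166.4]), array([72.4, 22.2]), 20.59, 208))
-
([359.0, 190.0], (array([608.6,  81.4]), array([ 74.3, 203.5]), 20.51, 1558))
([316.0, 200.0], (array([551.7, -37.4]), array([25. , 64.1]), 11.08, 97))
([391.0, 212.0], (array([721.8,  88. ]), array([ 14.2, 119.7]), 3.68, 139))
-
([371.0, 162.0], (array([576.7, 164.5]), array([72.7, 25.4]), 20.65, 177))
([348.0, 209.0], (array([639.6,  -2.4]), array([72. , 23.6]), 20.81, 180))
-
```

View pics/s4.png

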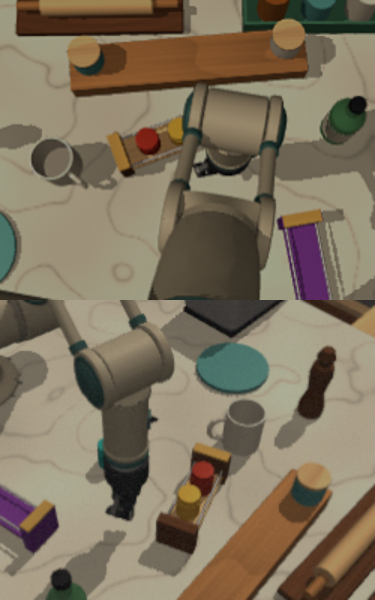

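```bash
python3 - <<'E'
from h import *
b=np.array([574.4,165.5])
arc([637.2,-1.2],1,[20.6])
print(led(b),to(behind(b,20.6,66,30),20.6), to(behind(b,20.6,76,120),20.6))
E
```

```text
20.6 [-177.4  140.6] [-0.1733 -0.0494 -0.0009] -0.1
pivot [-127.4  -30.2] ('now', array([544.1, -31.1,  28.9]), 'push-angle', np.float64(20.5))
[-177.5  140.7] (array([-0.1734, -0.0313, -0.0008]), np.float64(-0.1), 'now', array([544.1, -31.1,  28.9]), 'push-angle', np.float64(20.5)) (array([-0.1736, -0.0209, -0.0908]), np.float64(-0.1), 'now', array([544.1, -31.1,  28.9]), 'push-angle', np.float64(20.5))
```

```bash
python3 -m creep '[{"claw":255,"tx":0,"ty":0.005,"tz":-0.04,"twist":0},{"claw":255,"tx":0,"ty":0.005,"tz":-0.08,"twist":0},{"claw":255,"tx":-0.04,"ty":0.0,"tz":-0.09,"twist":0},{"claw":255,"tx":-0.085,"ty":-0.01,"tz":-0.09,"twist":0},{"claw":255,"tx":-0.13,"ty":-0.02,"tz":-0.09,"twist":0},{"claw":255,"tx":-0.173,"ty":-0.029,"tz":-0.09,"twist":0},{"claw":255,"tx":-0.173,"ty":-0.029,"tz":-0.06,"twist":0},{"claw":255,"tx":-0.173,"ty":-0.029,"tz":-0.02,"twist":0},{"claw":255,"tx":-0.173,"ty":-0.029,"tz":0,"twist":0},{"claw":255,"tx":-0.173,"ty":-0.029,"tz":0,"twist":0}]'
python3 - <<'E'
from h import *
r.capture("top")
arc([637.2,-1.2],1,[20.6,18,15,12,9,6,3,0,-3,-6,-9])
E
```

```text
time_s: 11.25
tool_pos: [513.0, 141.1, 26.8]
tcp_rot: [2.579, -1.787, -0.007]
contact_force: [-0.3, -0.1, -0.1]
grip_width: 0.003
20.6 [-177.4  140.6] [-0.0017 -0.0166 -0.0015] -0.0
18 [-169.6  142.7] [-0.0037 -0.0247 -0.0015] 2.6
15 [-160.5  144.7] [-0.0055 -0.0342 -0.0015] 5.6
12 [-151.3  146.2] [-0.0069 -0.0438 -0.0016] 8.6
9 [-142.   147.2] [-0.0077 -0.0534 -0.0016] 11.6
6 [-132.7  147.7] [-0.008  -0.063  -0.0016] 14.6
3 [-123.4  147.7] [-0.0079 -0.0727 -0.0016] 17.6
0 [-114.1  147.3] [-0.0072 -0.0823 -0.0016] 20.6
-3 [-104.8  146.3] [-0.006  -0.0919 -0.0017] 23.6
-6 [-95.6 144.9] [-0.0044 -0.1014 -0.0017] 26.6
-9 [-86.5 143. ] [-0.0022 -0.1108 -0.0017] 29.6
pivot [-127.4  -30.2] ('now', array([514.7, 141.1,  28.5]), 'push-angle', np.float64(20.6))
```

```bash
python3 -m creep '[{"claw":255,"tx":-0.001,"ty":-0.008,"tz":0,"twist":0},{"claw":255,"tx":-0.0017,"ty":-0.014,"tz":0,"twist":0},{"claw":255,"tx":-0.0022,"ty":-0.018,"tz":0,"twist":0.5},{"claw":255,"tx":-0.0034,"ty":-0.0235,"tz":0,"twist":2.2},{"claw":255,"tx":-0.0043,"ty":-0.0285,"tz":0,"twist":3.8},{"claw":255,"tx":-0.0053,"ty":-0.0335,"tz":0,"twist":5.4},{"claw":255,"tx":-0.006,"ty":-0.0385,"tz":0,"twist":6.9},{"claw":255,"tx":-0.0069,"ty":-0.0435,"tz":0,"twist":8.5},{"claw":255,"tx":-0.0073,"ty":-0.0485,"tz":0,"twist":10.1},{"claw":255,"tx":-0.0077,"ty":-0.0535,"tz":0,"twist":11.6}]'
python3 - <<'E'
from h import *
arc([637.2,-1.2],1,[9,6,3,0,-3,-6])
E
```

```text
time_s: 12.3
tool_pos: [562.8, 167.3, 29.6]
tcp_rot: [2.386, -2.043, -0.001]
contact_force: [-2.9, -0.1, 2.1]
grip_width: -0.001
9 [-142.   147.2] [ 0.0001  0.0009 -0.0004] -0.1
6 [-132.7  147.7] [-0.0022 -0.0085 -0.0004] 2.9
3 [-123.4  147.7] [-0.004  -0.0179 -0.0004] 5.9
0 [-114.1  147.3] [-0.0053 -0.0275 -0.0004] 8.9
-3 [-104.8  146.3] [-0.0061 -0.0371 -0.0004] 11.9
-6 [-95.6 144.9] [-0.0064 -0.0468 -0.0004] 14.9
pivot [-127.4  -30.2] ('now', array([562.8, 167.3,  29.6]), 'push-angle', np.float64(8.9))
```

```bash
python3 -m creep '[{"claw":255,"tx":-0.0013,"ty":-0.005,"tz":0,"twist":1.8},{"claw":255,"tx":-0.0024,"ty":-0.010,"tz":0,"twist":3.4},{"claw":255,"tx":-0.0035,"ty":-0.015,"tz":0,"twist":5},{"claw":255,"tx":-0.0043,"ty":-0.020,"tz":0,"twist":6.6},{"claw":255,"tx":-0.005,"ty":-0.025,"tz":0,"twist":8.2},{"claw":255,"tx":-0.0055,"ty":-0.030,"tz":0,"twist":9.7},{"claw":255,"tx":-0.006,"ty":-0.035,"tz":0,"twist":11.3},{"claw":255,"tx":-0.0062,"ty":-0.040,"tz":0,"twist":12.8},{"claw":255,"tx":-0.0062,"ty":-0.044,"tz":0,"twist":14},{"claw":255,"tx":-0.0062,"ty":-0.044,"tz":0,"twist":14}]'
python3 - <<'E'
from h import *
print(r.read_state()["contact_force"]);rackpose("s5",(640,78))
arc([637.2,-1.2],1,[-3,-6])
E
```

```text
time_s: 13.3
tool_pos: [606.9, 180.2, 29.3]
tcp_rot: [-2.12, 2.317, -0.002]
contact_force: [-0.6, 0.1, 0.5]
grip_width: 0.006
[-0.62072652  0.0711334   0.52653072]
([294.0, 135.0], (array([751.7,  63. ]), array([ 78.4, 210.7]), 4.49, 1590))
([294.0, 166.0], (array([647.8,  80. ]), array([178.6,  74.2]), 87.51, 1068))
-
([318.0, 166.0], (array([644.1,   1.2]), array([21.7, 73.1]), 85.18, 180))
-
([374.0, 195.0], (array([642.1, 104.7]), array([233. , 102.3]), 86.28, 1778))
([398.0, 219.0], (array([752.3,  84.9]), array([ 74.9, 253. ]), 3.37, 1593))
-
([395.0, 175.0], (array([653.6, 175.4]), array([86.8, 41.5]), 14.94, 215))
([351.0, 211.0], (array([648.2,  -0.7]), array([23.4, 73.6]), 85.72, 177))
-
-3 [-104.8  146.3] [ 0.0017  0.008  -0.0006] -2.0
-6 [-95.6 144.9] [-0.0009 -0.0013 -0.0006] 1.0
pivot [-127.4  -30.2] ('now', array([606.7, 180. ,  29.4]), 'push-angle', np.float64(-5.0))
```

View pics/s5.png

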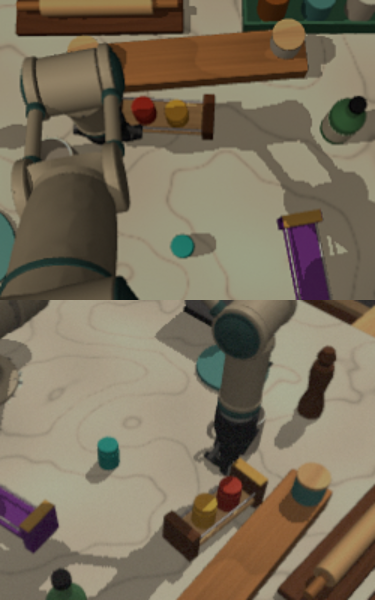

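```bash
python3 -m creep '[{"claw":255,"tx":-0.001,"ty":-0.003,"tz":0,"twist":0.5},{"claw":255,"tx":-0.001,"ty":-0.006,"tz":0,"twist":1.2},{"claw":255,"tx":-0.001,"ty":-0.007,"tz":0,"twist":1.5},{"claw":255,"tx":-0.001,"ty":-0.007,"tz":0,"twist":1.5},{"claw":255,"tx":-0.001,"ty":0.005,"tz":0,"twist":1.5},{"claw":255,"tx":-0.001,"ty":0.025,"tz":0,"twist":1.5},{"claw":255,"tx":0,"ty":0.035,"tz":-0.04,"twist":1.5},{"claw":255,"tx":0.02,"ty":0.035,"tz":-0.09,"twist":1.5},{"claw":255,"tx":0.06,"ty":0.035,"tz":-0.09,"twist":1.5},{"claw":255,"tx":0.10,"ty":0.035,"tz":-0.09,"twist":1.5}]'
python3 - <<'E'
from h import *
rackpose("s6",(645,78))
E
```

```text
time_s: 14.4
tool_pos: [563.1, 82.9, 122.0]
tcp_rot: [-2.091, 2.339, -0.008]
contact_force: [0.1, -0.2, -0.3]
grip_width: 0.001
([303.0, 130.0], (array([759.9,  56.7]), array([226.9,  65.9]), 74.57, 891))
([317.0, 167.0], (array([646.2,  11.6]), array([43.9, 74.1]), 82.83, 302))
-
([318.0, 165.0], (array([645.1,   1.1]), array([21.8, 73.1]), 84.63, 181))
-
([387.0, 209.0], (array([707.6,  84.2]), array([257.7, 174.8]), 85.09, 3381))
-
([398.0, 176.0], (array([666.1, 177.5]), array([25.3, 71.8]), 84.54, 186))
([351.0, 211.0], (array([649.3,  -0.9]), array([23.4, 73.1]), 84.28, 181))
-
```

View pics/s6.png

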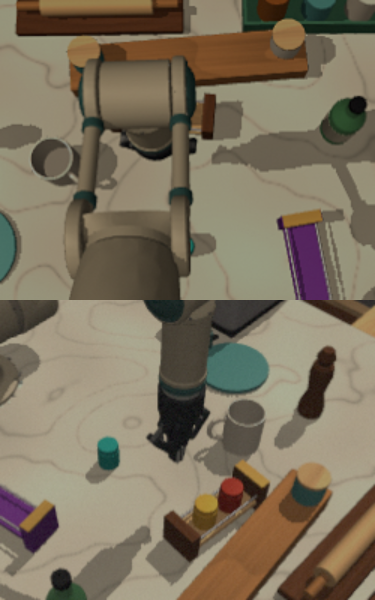

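```bash
python3 - <<'E'
from h import *
b=np.array([663.9,178.3]);pl=np.array([647.2,0.3])
print(led(b),led(pl),to(behind(pl,-5.4,66,30),-5.4))
E
```

```text
[-87.3 146.8] [-117.3  -29.5] (array([ 0.0697, -0.0283,  0.0905]), np.float64(-1.3), 'now', array([561.4,  79.4, 120.2]), 'push-angle', np.float64(-6.7))
```

```bash
python3 -m creep '[{"claw":255,"tx":0.035,"ty":-0.01,"tz":0,"twist":-1.3},{"claw":255,"tx":0.07,"ty":-0.026,"tz":0,"twist":-1.3},{"claw":255,"tx":0.07,"ty":-0.026,"tz":0.02,"twist":-1.3},{"claw":255,"tx":0.07,"ty":-0.026,"tz":0.05,"twist":-1.3},{"claw":255,"tx":0.07,"ty":-0.026,"tz":0.08,"twist":-1.3},{"claw":255,"tx":0.07,"ty":-0.026,"tz":0.09,"twist":-1.3},{"claw":255,"tx":0.07,"ty":-0.032,"tz":0.09,"twist":-1.3},{"claw":255,"tx":0.07,"ty":-0.038,"tz":0.09,"twist":-1.3},{"claw":255,"tx":0.07,"ty":-0.042,"tz":0.09,"twist":-1.3},{"claw":255,"tx":0.07,"ty":-0.042,"tz":0.09,"twist":-1.3}]'
python3 - <<'E'
from h import *
arc([663.9,178.3],-1,[-5.4,-3,0,3,4.5,6])
E
```

```text
time_s: 15.5
tool_pos: [597.3, 9.1, 30.6]
tcp_rot: [-2.116, 2.319, -0.004]
contact_force: [0.6, 0.4, 0.5]
grip_width: 0.005
-5.4 [-117.3  -28.7] [ 0.0033 -0.0023  0.0006] 0.2
-3 [-110.   -29.8] [ 0.0052 -0.0098  0.0007] -2.2
0 [-100.7  -30.7] [ 0.0071 -0.0193  0.0007] -5.2
3 [-91.4 -31.2] [ 0.0085 -0.0288  0.0007] -8.2
4.5 [-86.7 -31.2] [ 0.009  -0.0336  0.0007] -9.7
6 [-82.1 -31.2] [ 0.0094 -0.0384  0.0008] -11.2
pivot [-87.3 146.8] ('now', array([597.3,   9.1,  30.6]), 'push-angle', np.float64(-5.2))
```

```bash
python3 -m creep '[{"claw":255,"tx":0.003,"ty":-0.003,"tz":0,"twist":0},{"claw":255,"tx":0.0045,"ty":-0.0075,"tz":0,"twist":-1.5},{"claw":255,"tx":0.0057,"ty":-0.012,"tz":0,"twist":-3},{"claw":255,"tx":0.0066,"ty":-0.0165,"tz":0,"twist":-4.3},{"claw":255,"tx":0.0073,"ty":-0.021,"tz":0,"twist":-5.7},{"claw":255,"tx":0.008,"ty":-0.0255,"tz":0,"twist":-7.1},{"claw":255,"tx":0.0086,"ty":-0.030,"tz":0,"twist":-8.5},{"claw":255,"tx":0.009,"ty":-0.034,"tz":0,"twist":-9.8},{"claw":255,"tx":0.0092,"ty":-0.036,"tz":0,"twist":-10},{"claw":255,"tx":0.0092,"ty":-0.036,"tz":0,"twist":-10}]'
python3 - <<'E'
from h import *
print(r.read_state()["contact_force"]);rackpose("s7",(660,84))
arc([663.9,178.3],-1,[3,4.3,6])
E
```

```text
time_s: 16.5
tool_pos: [631.4, -3.4, 29.2]
tcp_rot: [-2.311, 2.127, -0.002]
contact_force: [-1.0, -0.4, -0.2]
grip_width: 0.001
[-0.9518511  -0.36597337 -0.18083867]
([267.0, 143.0], (array([716.5, 157.5]), array([135.6, 182. ]), 85.03, 1924))
([300.0, 158.0], (array([671. ,  50.2]), array([24.4, 65.9]), 71.21, 147))
-
([255.0, 159.0], (array([664.8, 178.1]), array([72.8, 22.7]), 5.27, 194))
-
([391.0, 212.0], (array([718.9,  86.3]), array([272.5, 179.1]), 86.9, 4023))
-
([399.0, 177.0], (array([669.7, 176.7]), array([71.1, 25. ]), 4.65, 190))
([360.0, 218.0], (array([676.2,  -3. ]), array([86.9, 29.6]), 3.29, 208))
-
3 [-91.4 -31.2] [-0.0018  0.006  -0.0007] 1.8
4.3 [-87.3 -31.2] [-0.0006  0.0019 -0.0007] 0.5
6 [-82.1 -31.2] [ 0.0008 -0.0034 -0.0007] -1.2
pivot [-87.3 146.8] ('now', array([631.4,  -3.2,  29.3]), 'push-angle', np.float64(4.8))
```

View pics/s7.png

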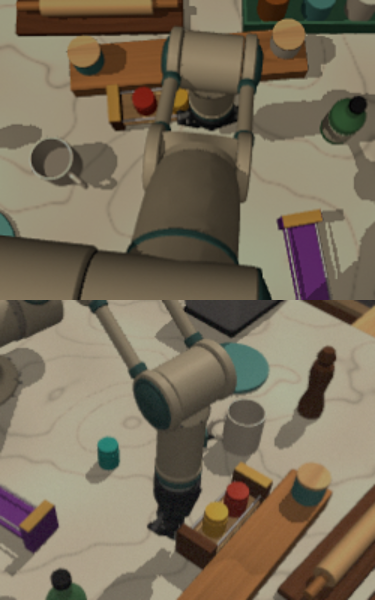

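```bash
python3 -m creep '[{"claw":255,"tx":0,"ty":-0.0005,"tz":0,"twist":0},{"claw":255,"tx":0,"ty":-0.001,"tz":0,"twist":0},{"claw":255,"tx":0,"ty":-0.0015,"tz":0,"twist":0},{"claw":255,"tx":0,"ty":-0.002,"tz":0,"twist":0},{"claw":255,"tx":0,"ty":-0.0025,"tz":0,"twist":0},{"claw":255,"tx":0,"ty":-0.003,"tz":0,"twist":0},{"claw":255,"tx":0,"ty":-0.0033,"tz":0,"twist":0},{"claw":255,"tx":0,"ty":-0.0037,"tz":0,"twist":0},{"claw":255,"tx":0,"ty":-0.004,"tz":0,"twist":0},{"claw":255,"tx":0,"ty":-0.004,"tz":0,"twist":0}]'
```

```text
time_s: 17.6
tool_pos: [632.3, -2.8, 29.0]
tcp_rot: [2.31, -2.125, -0.005]
contact_force: [-7.2, -0.3, 3.7]
grip_width: 0.001
```

```bash
python3 - <<'E'
from h import *
print(np.round(r.read_state()["joints"],2))
b=np.array([667.8,177.6])
print(led(b),to(behind(b,4.6,62,30),4.6),to(behind(b,4.6,46,30),4.6))
E
```

```text
[-0.11  0.53  1.64 -0.    0.98  1.37]
[-83.5 145.8] (array([-0.1771,  0.0116, -0.0009]), np.float64(0.2), 'now', array([632.3,  -2.8,  29. ]), 'push-angle', np.float64(4.8)) (array([-0.177 , -0.0044, -0.001 ]), np.float64(0.2), 'now', array([632.3,  -2.8,  29. ]), 'push-angle', np.float64(4.8))
```

```bash
python3 -m creep '[{"claw":255,"tx":0,"ty":0.012,"tz":0,"twist":0},{"claw":255,"tx":-0.02,"ty":0.02,"tz":0,"twist":0},{"claw":255,"tx":-0.065,"ty":0.02,"tz":0,"twist":0},{"claw":255,"tx":-0.11,"ty":0.02,"tz":0,"twist":0},{"claw":255,"tx":-0.15,"ty":0.02,"tz":0,"twist":0},{"claw":255,"tx":-0.177,"ty":0.018,"tz":0,"twist":0},{"claw":255,"tx":-0.177,"ty":0.013,"tz":0,"twist":0},{"claw":255,"tx":-0.177,"ty":0.008,"tz":0,"twist":0},{"claw":255,"tx":-0.177,"ty":0.004,"tz":0,"twist":0},{"claw":255,"tx":-0.177,"ty":0.001,"tz":0,"twist":0}]'
python3 - <<'E'
from h import *
print(r.read_state()["contact_force"])
b=np.array([667.8,177.6])
print(to(behind(b,4.6,48,30),4.6))
E
```

```text
time_s: 18.6
tool_pos: [618.1, 172.5, 29.1]
tcp_rot: [2.309, -2.128, -0.003]
contact_force: [-3.9, 1.0, 1.6]
grip_width: -0.001
[-3.87756732  0.99356223  1.64409358]
(array([-0.0011, -0.0019, -0.0009]), np.float64(0.1), 'now', array([618.1, 172.5,  29.1]), 'push-angle', np.float64(4.7))
```

```bash
python3 -m creep '[{"claw":255,"tx":0,"ty":-0.0005,"tz":0,"twist":0},{"claw":255,"tx":0,"ty":-0.001,"tz":0,"twist":0},{"claw":255,"tx":0,"ty":-0.0015,"tz":0,"twist":0},{"claw":255,"tx":0,"ty":-0.002,"tz":0,"twist":0},{"claw":255,"tx":0,"ty":-0.0025,"tz":0,"twist":0},{"claw":255,"tx":0,"ty":-0.003,"tz":0,"twist":0},{"claw":255,"tx":0,"ty":-0.0035,"tz":0,"twist":0},{"claw":255,"tx":0,"ty":-0.004,"tz":0,"twist":0},{"claw":255,"tx":0,"ty":-0.004,"tz":0,"twist":0},{"claw":255,"tx":0,"ty":-0.004,"tz":0,"twist":0}]'
python3 - <<'E'
from h import *
rackpose("s8",(668,90))
E
```

```text
time_s: 19.6
tool_pos: [618.9, 172.8, 28.7]
tcp_rot: [2.307, -2.123, -0.007]
contact_force: [-8.8, -1.0, 3.3]
grip_width: -0.0
([296.0, 140.0], (array([722.8,  57.6]), array([164.2, 210.8]), 3.3, 2889))
-
([319.0, 153.0], (array([6.819e+02, 5.000e-01]), array([73.8, 21.6]), 5.05, 179))
-
([394.0, 211.0], (array([720. ,  93.4]), array([184.1, 276.7]), 12.28, 4204))
-
([398.0, 177.0], (array([661.7, 174.6]), array([94.3, 31.4]), 4.87, 214))
([361.0, 219.0], (array([ 6.851e+02, -3.000e-01]), array([72.2, 23.6]), 6.28, 193))
-
```

View pics/s8.png

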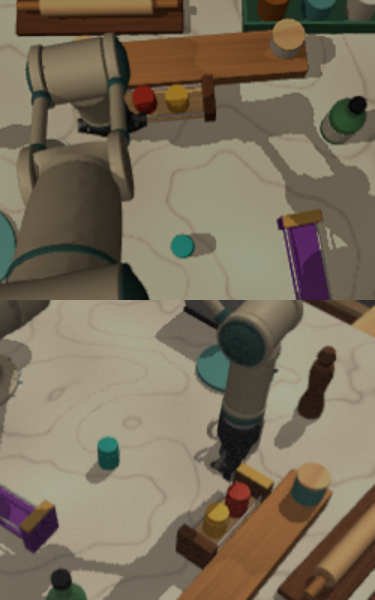

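```bash
python3 -m creep '[{"claw":255,"tx":0,"ty":0.012,"tz":0,"twist":0},{"claw":255,"tx":0,"ty":0.035,"tz":0,"twist":0},{"claw":255,"tx":-0.01,"ty":0.035,"tz":-0.05,"twist":-8},{"claw":255,"tx":-0.02,"ty":0.035,"tz":-0.10,"twist":-16},{"claw":255,"tx":-0.035,"ty":0.02,"tz":-0.11,"twist":-24},{"claw":255,"tx":-0.035,"ty":-0.01,"tz":-0.11,"twist":-32},{"claw":255,"tx":-0.035,"ty":-0.035,"tz":-0.11,"twist":-40},{"claw":255,"tx":-0.035,"ty":-0.052,"tz":-0.11,"twist":-48},{"claw":255,"tx":-0.035,"ty":-0.052,"tz":-0.11,"twist":-56},{"claw":255,"tx":-0.035,"ty":-0.052,"tz":-0.11,"twist":-64}]'
python3 - <<'E'
from h import *
rackpose("s9",(668,90))
p,d=r.capture("top");cv2.imwrite("pics/s9full.png",p[:,:,::-1])
print(to([667.5,211.4,42],94.3))
E
```

```text
time_s: 20.7
tool_pos: [673.5, 213.0, 139.2]
tcp_rot: [-3.088, 0.57, -0.005]
contact_force: [-0.3, 0.6, 0.7]
grip_width: -0.002
([286.0, 142.0], (array([720.4,  87.8]), array([166.1, 270.8]), 4.57, 3814))
-
([319.0, 153.0], (array([6.817e+02, 4.000e-01]), array([74.4, 21.6]), 4.52, 169))
([255.0, 158.0], (array([667.1, 178.3]), array([72.4, 22.3]), 4.22, 196))
-
([394.0, 212.0], (array([723. ,  92.8]), array([163.1, 278.6]), 4.69, 4106))
-
([400.0, 178.0], (array([672.8, 176.4]), array([71.8, 25.3]), 4.85, 196))
([362.0, 219.0], (array([684.6,  -0.8]), array([72.2, 22.6]), 7.61, 189))
-
(array([-0.0043,  0.0034,  0.0975]), np.float64(-25.7), 'now', array([672.5, 213. , 139.5]), 'push-angle', np.float64(68.6))
```

View pics/s9.png

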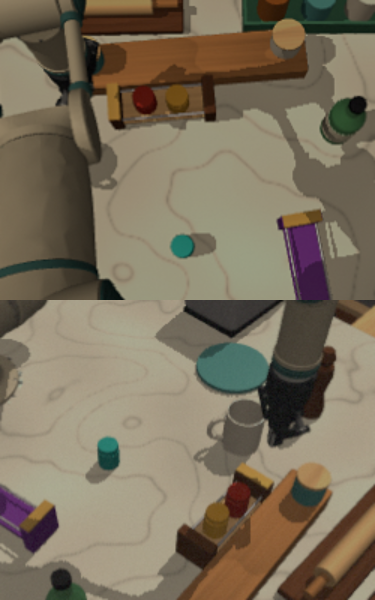

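```bash
python3 -m creep '[{"claw":255,"tx":-0.004,"ty":0.003,"tz":0,"twist":-8},{"claw":255,"tx":-0.004,"ty":0.003,"tz":0,"twist":-16},{"claw":255,"tx":-0.004,"ty":0.003,"tz":0,"twist":-24},{"claw":255,"tx":-0.004,"ty":0.003,"tz":0.01,"twist":-25.7},{"claw":255,"tx":-0.004,"ty":0.003,"tz":0.04,"twist":-25.7},{"claw":255,"tx":-0.004,"ty":0.003,"tz":0.07,"twist":-25.7},{"claw":255,"tx":-0.004,"ty":0.003,"tz":0.09,"twist":-25.7},{"claw":255,"tx":-0.004,"ty":0.003,"tz":0.097,"twist":-25.7},{"claw":255,"tx":-0.004,"ty":0.003,"tz":0.097,"twist":-25.7},{"claw":255,"tx":-0.004,"ty":0.003,"tz":0.097,"twist":-25.7}]'
python3 - <<'E'
from h import *
rackpose("s10",(668,90))
b=np.array([670,177.3])
for e in (25,22,0,-36):
    print(to(np.r_[b+e*ley,42],94.3))
E
```

```text
time_s: 21.85
tool_pos: [667.8, 211.7, 43.1]
tcp_rot: [-3.139, -0.12, -0.003]
contact_force: [-0.1, 0.6, 1.0]
grip_width: -0.002
([287.0, 142.0], (array([720.7,  78.5]), array([165.3, 252.9]), 4.23, 3706))
-
([318.0, 153.0], (array([6.815e+02, 4.000e-01]), array([72.7, 21.9]), 4.51, 175))
([255.0, 158.0], (array([666.8, 178.1]), array([72.3, 22.5]), 3.41, 202))
-
([394.0, 211.0], (array([723. ,  93.9]), array([163. , 279.5]), 4.37, 4214))
-
([400.0, 178.0], (array([672.7, 176.1]), array([71.2, 24.7]), 5.54, 193))
([362.0, 219.0], (array([ 6.848e+02, -4.000e-01]), array([71.4, 23.7]), 5.76, 190))
-
(array([-0.0007,  0.0096,  0.0018]), np.float64(0.1), 'now', array([668.1, 211.9,  43.8]), 'push-angle', np.float64(94.4))
(array([-0.0007,  0.0126,  0.0018]), np.float64(0.1), 'now', array([668.1, 211.9,  43.8]), 'push-angle', np.float64(94.4))
(array([-0.0008,  0.0346,  0.0018]), np.float64(0.1), 'now', array([668.1, 211.9,  43.8]), 'push-angle', np.float64(94.4))
(array([-0.0008,  0.0706,  0.0018]), np.float64(0.1), 'now', array([668.1, 211.9,  43.8]), 'push-angle', np.float64(94.4))
```

View pics/s10.png

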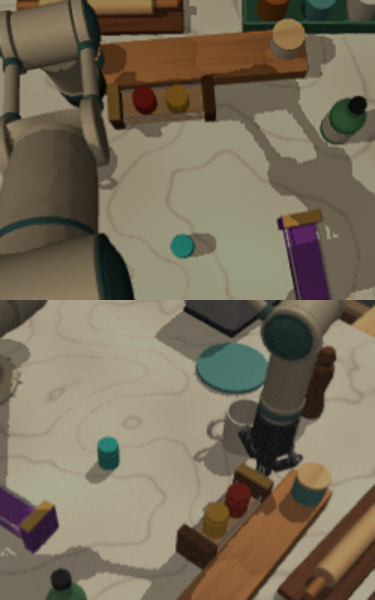

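```bash
python3 -m creep '[{"claw":255,"tx":-0.001,"ty":0.006,"tz":0,"twist":0},{"claw":255,"tx":-0.001,"ty":0.010,"tz":0,"twist":0},{"claw":255,"tx":-0.001,"ty":0.013,"tz":0,"twist":0},{"claw":255,"tx":-0.001,"ty":0.016,"tz":0,"twist":0},{"claw":255,"tx":-0.001,"ty":0.020,"tz":0,"twist":0},{"claw":255,"tx":-0.001,"ty":0.024,"tz":0,"twist":0},{"claw":255,"tx":-0.001,"ty":0.028,"tz":0,"twist":0},{"claw":255,"tx":-0.001,"ty":0.032,"tz":0,"twist":0},{"claw":255,"tx":-0.001,"ty":0.036,"tz":0,"twist":0},{"claw":255,"tx":-0.001,"ty":0.040,"tz":0,"twist":0}]'
python3 - <<'E'
from h import *
rackpose("s11",(670,60))
b=np.array([670,177.3])
for e in (0,-36):
    print(to(np.r_[b+e*ley,42],94.3))
E
```

```text
time_s: 22.95
tool_pos: [669.1, 173.4, 43.1]
tcp_rot: [-3.136, -0.121, -0.002]
contact_force: [-1.5, 6.2, 2.8]
grip_width: 0.005
([300.0, 140.0], (array([723.7,  41.1]), array([165.5, 235.7]), 4.26, 3436))
-
([328.0, 152.0], (array([682.3, -26.4]), array([71.9, 22. ]), 4.74, 175))
([267.0, 158.0], (array([668.5, 144.3]), array([70.7,  9.4]), 3.7, 75))
-
([388.0, 219.0], (array([725.1,  63.6]), array([163.9, 280.3]), 4.6, 4279))
-
([394.0, 184.0], (array([674.7, 152. ]), array([72.9, 31.5]), 5.53, 218))
([355.0, 226.0], (array([686.8, -27.9]), array([71.5, 24. ]), 5.21, 196))
-
(array([ 0.0012, -0.0047,  0.0011]), np.float64(0.1), 'now', array([669.2, 172.5,  43.1]), 'push-angle', np.float64(94.4))
(array([0.0011, 0.0313, 0.001 ]), np.float64(0.1), 'now', array([669.2, 172.5,  43.1]), 'push-angle', np.float64(94.4))
```

View pics/s11.png

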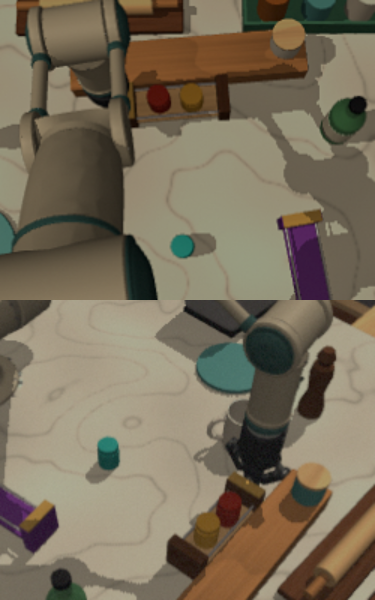

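```bash
python3 -m creep '[{"claw":255,"tx":0.0005,"ty":0.004,"tz":0,"twist":0},{"claw":255,"tx":0.001,"ty":0.008,"tz":0,"twist":0},{"claw":255,"tx":0.001,"ty":0.012,"tz":0,"twist":0},{"claw":255,"tx":0.001,"ty":0.016,"tz":0,"twist":0},{"claw":255,"tx":0.001,"ty":0.020,"tz":0,"twist":0},{"claw":255,"tx":0.001,"ty":0.024,"tz":0,"twist":0},{"claw":255,"tx":0.001,"ty":0.028,"tz":0,"twist":0},{"claw":255,"tx":0.001,"ty":0.031,"tz":0,"twist":0},{"claw":255,"tx":0.001,"ty":0.031,"tz":0,"twist":0},{"claw":255,"tx":0.001,"ty":0.024,"tz":0,"twist":0}]'
python3 -m creep '[{"claw":255,"tx":0,"ty":-0.015,"tz":0,"twist":0},{"claw":255,"tx":0,"ty":-0.025,"tz":-0.02,"twist":0},{"claw":255,"tx":0,"ty":-0.025,"tz":-0.07,"twist":0},{"claw":255,"tx":0,"ty":-0.025,"tz":-0.11,"twist":0},{"claw":255,"tx":-0.04,"ty":-0.025,"tz":-0.11,"twist":0},{"claw":255,"tx":-0.09,"ty":-0.025,"tz":-0.11,"twist":0},{"claw":255,"tx":-0.12,"ty":-0.025,"tz":-0.11,"twist":0},{"claw":255,"tx":-0.12,"ty":-0.025,"tz":-0.11,"twist":0},{"claw":255,"tx":-0.12,"ty":-0.025,"tz":-0.11,"twist":0},{"claw":255,"tx":-0.12,"ty":-0.025,"tz":-0.11,"twist":0}]'
python3 - <<'E'
from h import *
print(r.read_state()["tool_pos"]);rackpose("s12",(674,30))
E
```

```text
time_s: 24.05
tool_pos: [671.9, 147.0, 42.5]
tcp_rot: [3.138, 0.122, 0.0]
contact_force: [0.4, -0.3, 0.1]
grip_width: -0.002
time_s: 25.05
tool_pos: [551.9, 163.7, 152.4]
tcp_rot: [3.139, 0.123, 0.003]
contact_force: [0.0, -0.1, -0.5]
grip_width: -0.004
[551.86790665 163.715172   152.43778837]
([307.0, 140.0], (array([724.5,  29.6]), array([166.3, 278.1]), 4.44, 3855))
-
([339.0, 151.0], (array([685.4, -57.2]), array([72.4, 21.6]), 4.43, 169))
([276.0, 156.0], (array([672.1, 120.4]), array([71.2, 22.2]), 4.58, 191))
-
([381.0, 227.0], (array([727.3,  32.7]), array([163.4, 281.5]), 4.31, 4408))
-
([388.0, 190.0], (array([676.5, 118.2]), array([72.4, 25.2]), 3.9, 199))
([348.0, 234.0], (array([689. , -57.7]), array([73.5, 23.3]), 5.94, 212))
-
```

View pics/s12.png

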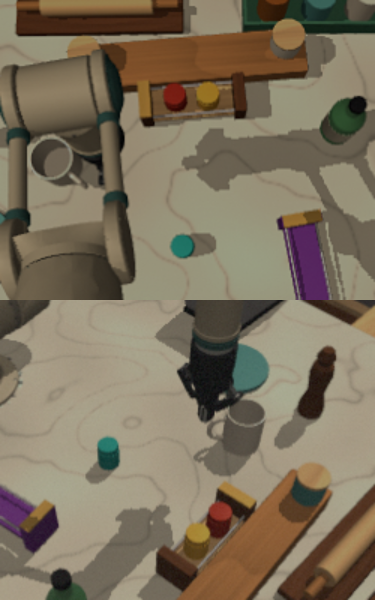

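```bash
python3 - <<'E'
import cv2,numpy as np
p=np.load("pics/s12_scene.npz")["p"][:,:,::-1][160:260,320:440]
cv2.imwrite("pics/s12z.png",cv2.resize(p,None,fx=5,fy=5,interpolation=cv2.INTER_CUBIC))
from h import *
b=np.array([674.3,119.3]);print(to(behind(b,4.3,62,30),4.3))
E
```

```text
(array([0.0566, 0.0534, 0.1222]), np.float64(90.2), 'now', array([551.8, 163.5, 152.1]), 'push-angle', np.float64(94.5))
```

View pics/s12z.png

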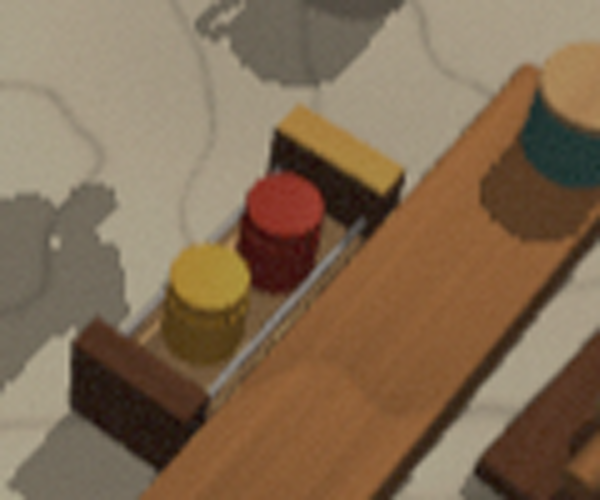

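The rack looks flush against the ledge and both jars stand. I'll turn the tool back and press each end gently to confirm contact.

```bash
python3 -m creep '[{"claw":255,"tx":0,"ty":0.01,"tz":0,"twist":8.5},{"claw":255,"tx":0,"ty":0.02,"tz":0,"twist":17},{"claw":255,"tx":0,"ty":0.03,"tz":0,"twist":25.5},{"claw":255,"tx":0,"ty":0.04,"tz":0,"twist":34},{"claw":255,"tx":0.01,"ty":0.053,"tz":0,"twist":42.5},{"claw":255,"tx":0.02,"ty":0.053,"tz":0,"twist":51},{"claw":255,"tx":0.03,"ty":0.053,"tz":0,"twist":59.5},{"claw":255,"tx":0.04,"ty":0.053,"tz":0,"twist":68},{"claw":255,"tx":0.04,"ty":0.053,"tz":0,"twist":76.5},{"claw":255,"tx":0.04,"ty":0.053,"tz":0,"twist":85}]'
python3 - <<'E'
from h import *
r.capture("top")
b=np.array([674.3,119.3]);print(to(behind(b,4.3,60,30),4.3))
E
```

```text
time_s: 26.15
tool_pos: [595.7, 113.4, 151.6]
tcp_rot: [2.39, -2.038, 0.0]
contact_force: [-0.8, 0.2, -1.3]
grip_width: 0.001
(array([ 0.0016, -0.0189,  0.1216]), np.float64(4.6), 'now', array([595.5, 113.5, 151.6]), 'push-angle', np.float64(8.9))
```

```bash
python3 -m creep '[{"claw":255,"tx":0.001,"ty":-0.010,"tz":0.03,"twist":4.6},{"claw":255,"tx":0.001,"ty":-0.015,"tz":0.07,"twist":4.6},{"claw":255,"tx":0.001,"ty":-0.018,"tz":0.11,"twist":4.6},{"claw":255,"tx":0.001,"ty":-0.018,"tz":0.121,"twist":4.6},{"claw":255,"tx":0.001,"ty":-0.022,"tz":0.121,"twist":4.6},{"claw":255,"tx":0.001,"ty":-0.026,"tz":0.121,"twist":4.6},{"claw":255,"tx":0.001,"ty":-0.029,"tz":0.121,"twist":4.6},{"claw":255,"tx":0.001,"ty":-0.031,"tz":0.121,"twist":4.6},{"claw":255,"tx":0.001,"ty":-0.032,"tz":0.121,"twist":4.6},{"claw":255,"tx":0.001,"ty":-0.033,"tz":0.121,"twist":4.6}]'
python3 - <<'E'
from h import *
s=r.read_state();print(s["tool_pos"],s["contact_force"],led(s["tool_pos"]),to([0,0,0],4.3)[1])
E
```

```text
time_s: 27.2
tool_pos: [624.6, 117.8, 32.4]
tcp_rot: [2.311, -2.123, -0.004]
contact_force: [-7.9, -1.6, 5.0]
grip_width: 0.002
[624.59680133 117.80107527  32.4356226 ] [-7.94618643 -1.5591094   5.03948776] [-131.1   89.4] 0.6
```

```bash
python3 -m creep '[{"claw":255,"tx":0,"ty":0.010,"tz":0,"twist":0},{"claw":255,"tx":0.02,"ty":0.02,"tz":0,"twist":0},{"claw":255,"tx":0.065,"ty":0.02,"tz":0,"twist":0},{"claw":255,"tx":0.11,"ty":0.02,"tz":0,"twist":0},{"claw":255,"tx":0.15,"ty":0.02,"tz":0,"twist":0},{"claw":255,"tx":0.178,"ty":0.016,"tz":0,"twist":0},{"claw":255,"tx":0.178,"ty":0.010,"tz":0,"twist":0},{"claw":255,"tx":0.178,"ty":0.005,"tz":0,"twist":0},{"claw":255,"tx":0.178,"ty":0.002,"tz":0,"twist":0},{"claw":255,"tx":0.178,"ty":0.0005,"tz":0,"twist":0}]'
python3 - <<'E'
from h import *
s=r.read_state();print(s["tool_pos"],s["contact_force"],led(s["tool_pos"]),to([0,0,0],4.3)[1])
E
```

```text
time_s: 28.2
tool_pos: [637.8, -57.9, 31.8]
tcp_rot: [2.312, -2.119, -0.009]
contact_force: [-11.7, -2.1, 9.4]
grip_width: 0.002
[637.8190706  -57.85773095  31.79313427] [-11.69035794  -2.12741382   9.42489299] [-131.1  -86.8] 0.7
```

Both ends press firmly against the ledge (8 to 12 N) at the same depth, -131.1 mm for the tool. Now I'll retreat and do a final check.

```bash
python3 -m creep '[{"claw":255,"tx":0,"ty":0.010,"tz":0,"twist":0},{"claw":255,"tx":0,"ty":0.04,"tz":0,"twist":0},{"claw":255,"tx":0,"ty":0.06,"tz":-0.04,"twist":0},{"claw":255,"tx":0,"ty":0.08,"tz":-0.09,"twist":0},{"claw":255,"tx":0,"ty":0.12,"tz":-0.13,"twist":0},{"claw":255,"tx":0,"ty":0.16,"tz":-0.15,"twist":0},{"claw":255,"tx":0,"ty":0.20,"tz":-0.15,"twist":0},{"claw":255,"tx":0,"ty":0.24,"tz":-0.15,"twist":0},{"claw":255,"tx":0,"ty":0.24,"tz":-0.15,"twist":0},{"claw":255,"tx":0,"ty":0.24,"tz":-0.15,"twist":0}]'
python3 - <<'E'
from h import *
rackpose("s13",(678,30))
p=np.load("pics/s13_top.npz")["p"];cv2.imwrite("pics/final.png",p[:,:,::-1])
print(led([(0)+0,0]))
E
```

```text
time_s: 29.2
tool_pos: [402.5, -78.8, 181.8]
tcp_rot: [-2.313, 2.123, -0.004]
contact_force: [1.1, -0.6, -0.1]
grip_width: -0.004
([306.0, 140.0], (array([724.3,  33.8]), array([166.3, 289.1]), 4.35, 3912))
-
([339.0, 151.0], (array([685. , -57.3]), array([73.5, 21.9]), 5.29, 178))
([276.0, 156.0], (array([671.6, 120.3]), array([73.3, 22.4]), 4.54, 203))
-
([381.0, 227.0], (array([727.1,  33.4]), array([164. , 286.5]), 4.09, 4475))
-
([388.0, 190.0], (array([676.7, 118.7]), array([71.7, 25.6]), 4.67, 199))
([348.0, 234.0], (array([689.2, -57.8]), array([71.6, 23.5]), 5.65, 208))
-
[-762.7   18.7]
```

View pics/final.png

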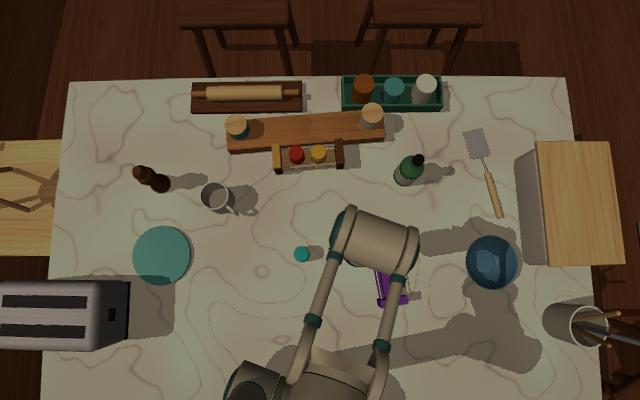

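View pics/s13.png

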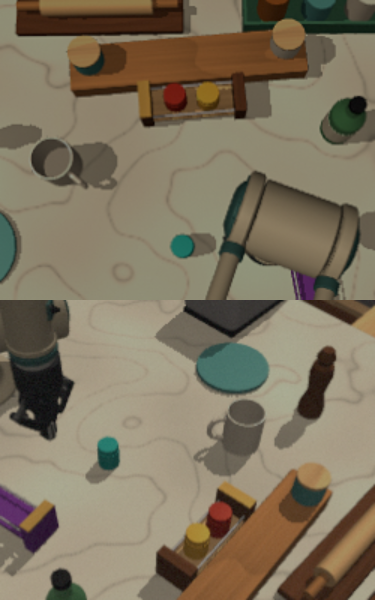

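The picture shows the rack flush at the ledge, at top (308,157), in the middle, with both jars upright. The mug (215,197), turquoise jar (302,254) and purple rack (388,280, partly hidden by the arm) are where they were.

```bash
python3 - <<'E'
from station import r
print(r.finish_job())
E
```

```text
the job is handed in; nothing more can be done
None
```

I walked the rack to the ledge by pushing its end panels with the shut fingers, never lifting it, and handed the job in at about 29 s of the 69 s.

| Swing | Result |
|---|---|
| Brass end | about 52 mm ahead |
| Plain end | about 50 mm ahead |
| Brass end | about 30 mm ahead, because the ledge left no room for 50 |
| Plain end, then a nudge on the brass end | flush against the ledge |

The rack arrived about 58 mm off the ledge's middle. I slid it lengthwise along the ledge to centre it, then pressed each end once more.

**Last checks:**
- **Flush:** both feet were at about x = -82 mm in the ledge frame, with 8–12 N of resistance at each end at equal depth. The press readings alone put the feet at about -83 mm, which is within the calibration error.
- **Centred:** the rack's middle is within about 2 mm of the ledge's.
- **Jars and bystanders:** both jars are upright, nothing else appears to have moved, and the robot is clear. The arm partly hid the purple look-alike in the final top picture.

**Less than ideal:** during each full swing the standing end crept forward about 8–10 mm.

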